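# Stand the studio tools in their pots

### The job

Clear the three tools that lean on the mannequin leg and stand each in its own pot, handle end down and working end up, resting on the pot's floor: the broad brush in the one wide crock, the slim brush and the wooden bat each in one of the two empty slim cans, whichever you like. They may lean on the pot's rim. Leave the dowel in its can and do not knock over or push about anything else on the table.

Things in the scene. Friction and masses are not known exactly. Their poses are not given: they have to be found in the camera images.
- tray: Fixed plywood tray on the left or right, 330 x 262 mm, rim 22 mm high, floor 6 mm thick. Origin on the table under its centre and the leg; own x along the leg, y towards the tools' upper ends. The tools' feet stand on its floor against the -y rim, about 93 mm apart.
- leg (a point): Tan mannequin leg section fixed in the tray, a cylinder 84 mm in diameter, 300 mm long, tapered over the last 30 mm at the +x end; point on its axis near the middle, 48 mm above the table; axis along x. It touches the three leaning tools about 115 mm from their feet.
- wide_brush_mid (a point): Broad flat paint brush, 190 mm long: wooden handle 115 mm, steel ferrule 43 mm, dark bristle block 32 mm (rigid). Loose, 44 mm wide, 14 mm thick all along, about 120 g. Starts leaning across the leg at 40 degrees, foot (handle end) low. Point at its middle, 95 mm from the foot; z runs from foot to working end, x across the width, y through the thickness (at the start down into the leg).
- slim_brush_mid (a point): Slim flat paint brush, 185 mm long: wooden handle 110 mm, steel ferrule 43 mm, dark bristle block 32 mm (rigid). Loose, 24 mm wide, 14 mm thick all along, about 80 g. Starts leaning across the leg at 40 degrees, foot (handle end) low. Point at its middle, 92.5 mm from the foot; z runs from foot to working end, x across the width, y through the thickness (at the start down into the leg).
- bat_mid (a point): Plain wooden modelling bat, 200 mm long, with a dark band near its upper, working end. Loose, 24 mm wide, 14 mm thick all along, about 80 g. Starts leaning across the leg at 40 degrees, foot (handle end) low. Point at its middle, 100 mm from the foot; z runs from foot to working end, x across the width, y through the thickness (at the start down into the leg).
- wide_brush_foot (a point): Centre of the handle's end face (the foot) of the broad brush.
- slim_brush_foot (a point): Centre of the handle's end face (the foot) of the slim brush.
- bat_foot (a point): Centre of the foot of the modelling bat.
- crock: Pale ceramic crock, the one wide pot, empty. Fixed upright on the cork mat, one of four pots in a two by two group with 120 mm between centres, in any place, 90 mm high, outer diameter 70 mm, inner diameter 64 mm, floor 5 mm thick. Origin at the centre of its underside, z up.
- can_a: Slim aluminium can, empty. Fixed upright on the cork mat, one of the four pots, 90 mm high, outer diameter 47 mm, inner diameter 41 mm, floor 5 mm thick. Origin at the centre of its underside, z up.
- can_b: Slim aluminium can just like can_a, empty. Fixed upright on the cork mat, one of the four pots, 90 mm high, outer diameter 47 mm, inner diameter 41 mm, floor 5 mm thick. Origin at the centre of its underside, z up.
- can_c: Slim aluminium can like the others, but taken: a wooden dowel stands in it. Fixed upright on the cork mat, one of the four pots, 90 mm high, outer diameter 47 mm, inner diameter 41 mm, floor 5 mm thick. Origin at the centre of its underside, z up.
- mat: Cork mat 260 x 270 mm, 4 mm thick, fixed, under the four pots; origin under its centre.
- dowel_mid (a point): Bystander: loose wooden dowel, diameter 22 mm, 150 mm long, standing in can_c; its middle.
- jar_mid (a point): Bystander: small jar, diameter 36 mm, 55 mm high, in the middle of the four pots; its middle.
- glue_mid (a point): Bystander: glue bottle, diameter 48 mm, 105 mm high, standing between tray and pots; its middle.
- tape_mid (a point): Bystander: roll of tape lying flat, diameter 80 mm, 24 mm high; its middle.
- towels_mid (a point): Bystander: paper roll standing up, diameter 116 mm, 120 mm high, beyond the work; its middle.

How it is judged (in metres and radians):
At the end, for the whole second after the job is handed in: Broad brush in the crock, slim brush and bat one each in can_a and can_b: foot in the pot, under 20 mm above its underside, working end up, under 24 degrees (0.42 rad) from vertical, at rest; every bystander within 40 mm of its start (horizontal distance between wide_brush_foot and crock below 0.035 m and z of wide_brush_foot in the frame of crock between -0.005 and 0.02 m and angle between each of wide_brush_mid, slim_brush_mid, bat_mid's own z axis and vertical below 0.42 rad and linear speed of each of wide_brush, slim_brush, bat below 0.02 m/s and ((horizontal distance between slim_brush_foot and can_a below 0.0235 m and z of slim_brush_foot in the frame of can_a between -0.005 and 0.02 m and horizontal distance between bat_foot and can_b below 0.0235 m and z of bat_foot in the frame of can_b between -0.005 and 0.02 m) or (horizontal distance between slim_brush_foot and can_b below 0.0235 m and z of slim_brush_foot in the frame of can_b between -0.005 and 0.02 m and horizontal distance between bat_foot and can_a below 0.0235 m and z of bat_foot in the frame of can_a between -0.005 and 0.02 m)) and distance of each of dowel_mid, jar_mid, glue_mid, tape_mid, towels_mid from where it was at the start of the episode below 0.04 m); the robot touches nothing.
It fails at once if a bystander was knocked over (angle between any of dowel_mid, jar_mid, glue_mid, tape_mid, towels_mid's own z axis and vertical above 0.6 rad).
It also fails if it takes over 72 s, if anything falls off the work surface, if the arm or the gripper's body presses on something with over 40 N, if the wrist force passes 120 N, or if a joint passes its speed limit or range.

### The arm

A 6-joint arm with a two-finger parallel gripper is mounted at the origin on the work surface. World frame = base frame: x ahead of the robot, y to its left, z up, the work surface at z = 0. Lengths are in m, angles in degrees, forces in N, time in s.
With the tool pointing down it reaches from about 0.375 to 0.9 m from the base axis. Payload 3.1 kg.
Tool frame: the origin (TCP) lies on the centre line of the jaws, within the pads' length; the fingertips stand 25 mm ahead of it and the grasp point (between the pads) lies 6 mm ahead of it; z points along the fingers, y is the line along which they close (so a half turn about z gives the same grasp; the last joint's range is limited). The gripper opens to 87 mm and grips with 3 to 60 N. Pads are 19 mm wide; open, the fingers measure 117 mm over their backs; the gripper's body (75 mm by 190 mm) begins 51 mm behind the grasp point.
Start: joints at [57.21, 30.224, 82.088, -0, 67.689, -10.227], TCP at [0.24, 0.577, 0.223] pointing down, gripper open.
Joint ranges: [-176.69, 176.69], [-43.24, 126.21], [12.49, 139.97], [-82, 262], [0, 151.66], [-163.58, 163.58]. Speed limits (degrees/s): [159.86, 159.86, 180, 180, 180, 180].

### API

Orientations are given as a 3x3 rotation matrix whose columns are the frame's x, y, z axes.
In Python, from rig import * gives the robot as it stands.
- The arm moves only by the tool step_arm, never from a script. Its argument "steps" is a list of rows, each a list of 7 numbers: the shift along the tool's x, y, z normalised to -1 to 1, where 1 is 0.3 m, then the turn, a rotation vector about the tool's x, y, z normalised to -1 to 1, where 1 is 45 degrees, then the gripper's target within -1 to 1 (shut at 1, half-way at 0, fully open at -1). A call has 1 to 8 rows; each row is the pose to reach, as a shift and turn from the pose commanded when the call began, along the tool's axes at that moment; what a row does not reach only later rows make up. A row lasts 1/12 s, in which the tool goes at most 41.7 mm and 7.16 degrees, less where a joint would pass 70% of its speed; a pose out of reach is approached as far as the arm can. A call with a number of a shift or a turn outside -1 to 1 is refused whole. A call with a gripper value outside its range is refused whole. The fingers move at their own pace and stop on an object; the grip force is fixed at half the most. Time passes only in rows, so rows that repeat a pose let the fingers close. It gives the time, the measured TCP pose, the force, the opening and the grip force at its end, in the units of the state.
- read_state(): the state, without advancing time (a new reading comes with each control period).
- capture(name): name is "scene" or "side" or "wrist"; returns a dict with "image" (480x640x3 uint8, red, green, blue), "vertical_fov" (degrees; the focal length in pixels is half the picture's height over the tangent of half this angle, whatever the lens; pixels are square), "cx", "cy" (the principal point, pixels), "k1" (the pictures are not rectified: a ray, as slopes to the right and down, at radius r is drawn at 1 + k1 r^2 times it, then the intrinsics apply), "world_from_camera" (4x4, takes a point from camera to world coordinates); the wrist camera has in their place "T_tool_cam" (4x4, takes a point from camera to tool coordinates, whose origin is the TCP and whose axes are the flange's). Camera axes: x right, y down, z forward; pixel columns grow to the right and rows downward; lengths in m; the calibration is good to about 2 mm. A picture is of the moment at which its call begins: read the wrist's pose just before it. There is no depth.
- hand_in(): hands the job in; it is judged then, once.
The state is a dict: "time_s": time; "joint_positions": joint angles; "qvel": joint speeds; "tau": joint torques, N m; "position": TCP position; "tcp_rot": TCP orientation; "force": force on the tool from outside, world axes, zero at the start; "moment": the same for the moment, N m; "opening": opening from 0.0 (shut) to 1.0 (fully open); "grasp_force": force on a finger pad.
Only numpy, scipy, OpenCV 4.12 (cv2) and the standard library are available. Lean on these libraries where they do the work, as an engineer would, in place of code of your own. Each camera call takes 0.05 s, during which the arm holds its last target. There are 200 camera calls.

## Working session

There is one attempt and no reset: what is moved stays moved. The work goes in short steps, Python scripts to look and compute and a tool call to move; the robot and the scene stay as the last step left them, time stands still between calls to the robot, and variables do not carry over. Pictures are saved under pics/ and viewed, at most 10 in all, crops included, and the job is handed in when it is done.

Besides the shell and the picture viewer there is one more tool, called after "Emit:" by a JSON object that holds its "api" and its "payload", one argument or row to a line. step_arm: Moves the arm, as the interface text tells. Scaled input: -1 to 1 covers 0.3 m each way for a shift and 45 degrees each way for a turn. Its arguments: {"type":"object","properties":{"steps":{"type":"array"}},"required":["steps"]}

```bash
ls; mkdir -p pics; cat > h.py <<'E'
import numpy as np, cv2
from rig import *
def cam(name):
    s=read_state(); c=capture(name)
    im=cv2.cvtColor(np.array(c["image"]),cv2.COLOR_RGB2BGR)
    f=240/np.tan(np.radians(c["vertical_fov"])/2)
    if "world_from_camera" in c: T=np.array(c["world_from_camera"])
    else:
        W=np.eye(4);W[:3,:3]=np.array(s["tcp_rot"]).reshape(3,3);W[:3,3]=s["position"]
        T=W@np.array(c["T_tool_cam"])
    return dict(im=im,f=f,cx=c["cx"],cy=c["cy"],k1=c["k1"],T=T)
def save(c,n):
    cv2.imwrite(f"pics/{n}.png",c["im"])
    np.savez(f"pics/{n}.npz",**c)
def load(n):
    d=np.load(f"pics/{n}.npz"); return {k:d[k] for k in d}
def ray(c,u,v):
    d=np.array([(u-c["cx"])/c["f"],(v-c["cy"])/c["f"]]);x=d.copy()
    for _ in range(20): x=d/(1+c["k1"]*(x@x))
    r=c["T"][:3,:3]@np.array([x[0],x[1],1.]); return c["T"][:3,3],r/np.linalg.norm(r)
def onz(c,u,v,z):
    o,r=ray(c,u,v); return o+r*(z-o[2])/r[2]
def tri(c1,p1,c2,p2):
    o1,r1=ray(c1,*p1);o2,r2=ray(c2,*p2)
    t=np.linalg.lstsq(np.c_[r1,-r2],o2-o1,rcond=None)[0]
    a,b=o1+t[0]*r1,o2+t[1]*r2; return (a+b)/2,np.linalg.norm(a-b)
def proj(c,P):
    q=np.linalg.inv(c["T"])@np.r_[P,1]; x=q[:2]/q[2]; x=x*(1+c["k1"]*(x@x))
    return x*c["f"]+[c["cx"],c["cy"]]
E
python3 - <<'E'
from h import *
for n in("scene","side","wrist"):
    c=cam(n);save(c,n+"0");print(n,c["f"],c["k1"],c["T"].round(3).tolist())
s=read_state();print(s)
E
```

```text
pics
scene 552.7167028069958 -0.005251028065368616 [[-0.766, 0.486, -0.42, 1.087], [0.642, 0.589, -0.49, 0.565], [0.009, -0.645, -0.764, 0.996], [0.0, 0.0, 0.0, 1.0]]
side 624.8864926643915 -0.03357106185282302 [[-0.928, -0.285, 0.238, 0.331], [-0.371, 0.685, -0.627, 0.662], [0.016, -0.67, -0.742, 0.9], [0.0, 0.0, 0.0, 1.0]]
wrist 339.4461640715344 0.005328978933136832 [[0.383, 0.887, 0.258, 0.169], [0.924, -0.368, -0.108, 0.605], [-0.001, 0.279, -0.96, 0.383], [0.0, 0.0, 0.0, 1.0]]
{'time_s': 0.15, 'joint_positions': array([ 5.72105466e+01,  3.02658290e+01,  8.21391177e+01, -1.19835151e-03,
        6.76880825e+01, -1.02288316e+01]), 'qvel': array([-0.10441227, -0.17339289, -0.21982243,  0.10638319,  0.02621229,
       -0.01581489]), 'tau': array([ 1.44296395e-03, -4.40431058e+01, -1.76843512e+01,  6.33584079e-02,
        5.51867473e-02, -9.73537180e-05]), 'position': array([0.23947887, 0.57670372, 0.22180834]), 'tcp_rot': array([[-9.23477053e-01,  3.83652691e-01, -8.63035322e-04],
       [ 3.83653568e-01,  9.23476068e-01, -1.37543940e-03],
       [ 2.69301437e-04, -1.60129331e-03, -9.99998682e-01]]), 'force': array([ 0.01102766,  0.31153588, -0.88213061]), 'moment': array([-0.0366159 ,  0.0299732 ,  0.03539163]), 'grasp_force': 0.0, 'opening': 0.9999202412324572}
```

View pics/scene0.png

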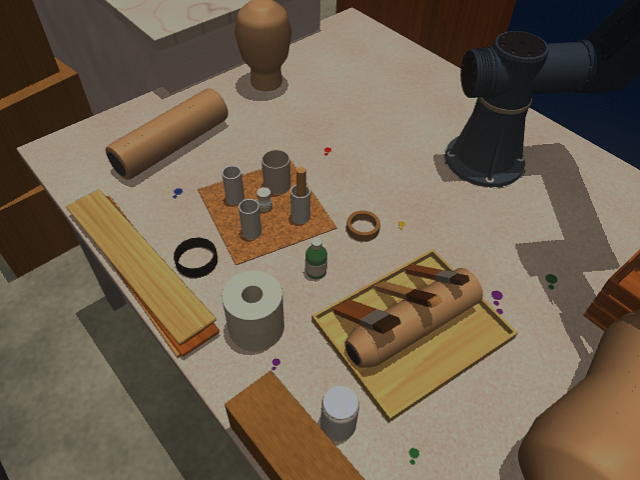

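View pics/side0.png

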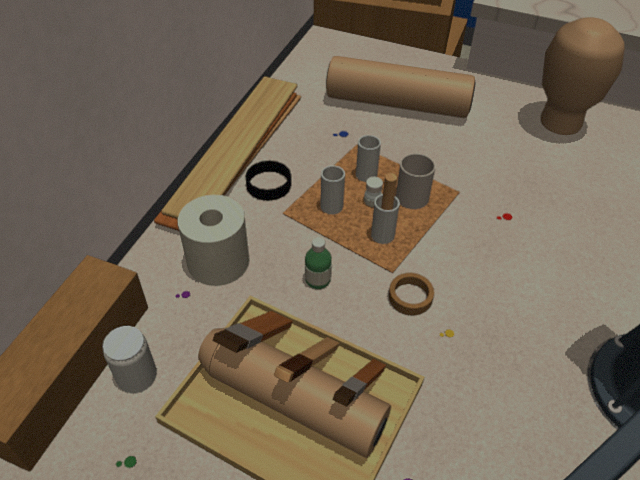

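```bash
python3 - <<'E'
from h import *
a,b=load("scene0"),load("side0")
for n,p,q in [("can1",(233,172),(368,143)),("crock",(276,158),(416,163)),("can2",(249,205),(333,173)),("dowelcan",(300,190),(386,202)),("doweltop",(301,170),(390,178)),("trayTL",(434,253),(422,380)),("trayBL",(314,320),(252,302)),("trayBR",(391,415),(160,415)),("glue",(317,243),(318,241)),("towel",(253,293),(212,218)),("tape",(363,222),(411,291))]:
    P,e=tri(a,p,b,q);print(n,P.round(4),round(e,4))
A=cv2.resize(a["im"][235:375,300:500],None,fx=4,fy=4,interpolation=cv2.INTER_CUBIC)
B=cv2.resize(b["im"][290:460,185:400],None,fx=3.5,fy=3.5,interpolation=cv2.INTER_CUBIC)
cv2.imwrite("pics/A.png",A);cv2.imwrite("pics/B.png",B);print(A.shape,B.shape)
E
```

```text
can1 [ 0.6022 -0.2957  0.0961] 0.0006
crock [ 0.4946 -0.2686  0.0997] 0.0015
can2 [ 0.6353 -0.1851  0.0944] 0.0001
dowelcan [ 0.5165 -0.1489  0.0946] 0.0003
doweltop [ 0.5143 -0.1472  0.1566] 0.0007
trayTL [0.3573 0.1382 0.0158] 0.0058
trayBL [0.679  0.0947 0.0034] 0.0047
trayBR [0.708  0.3481 0.0197] 0.004
glue [5.928e-01 2.000e-04 1.036e-01] 0.006
towel [0.7781 0.0297 0.1179] 0.0006
tape [ 0.423  -0.0269  0.0213] 0.0022
(560, 800, 3) (595, 752, 3)
```

View pics/A.png

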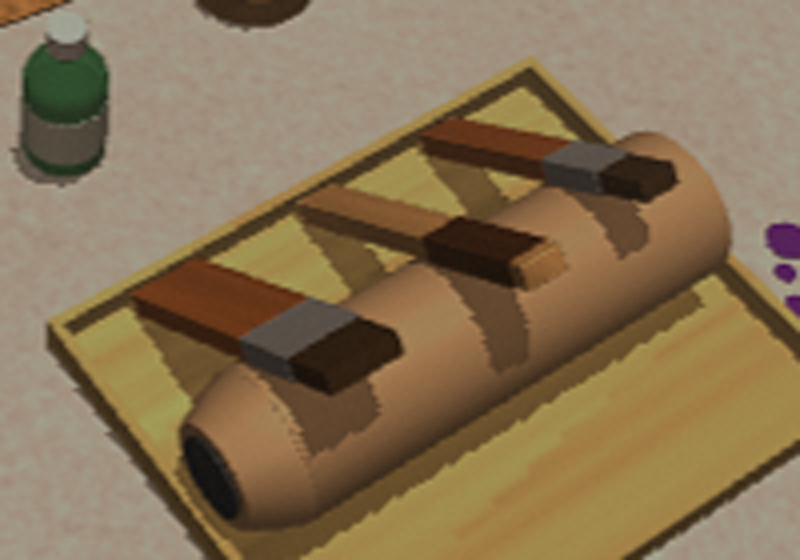

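View pics/B.png

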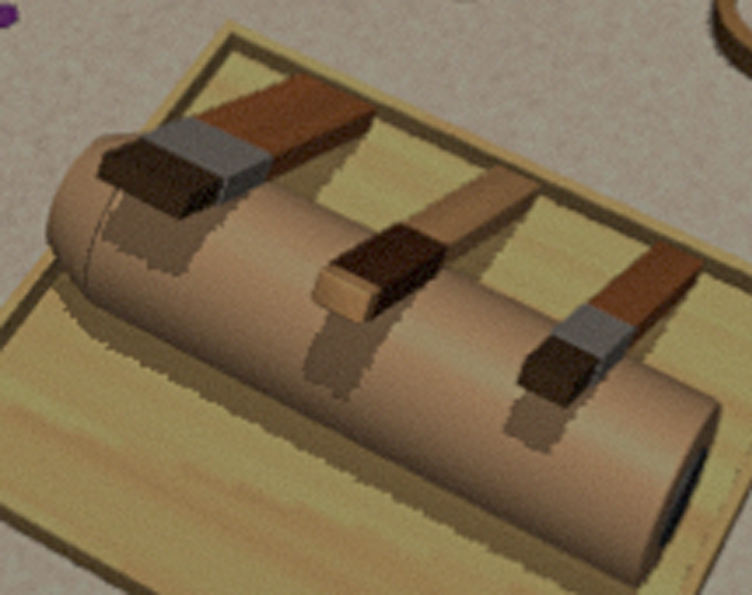

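```bash
cat > m.py <<'E'
from h import *
a,b=load("scene0"),load("side0")
A=lambda u,v:(300+u/4-.4,235+v/4-.4)
B=lambda u,v:(185+u/3.5-.4,290+v/3.5-.4)
L={"broad":[("f-",(195,260),(376,112)),("f+",(135,295),(303,73)),("s-",(313,303),(270,158)),("s+",(243,341),(197,118)),("e-",(357,312),(220,180)),("e+",(290,352),(143,140))],
"bat":[("f-",(335,185),(543,185)),("f+",(298,203),(495,165)),("s-",(460,217),(445,248)),("s+",(425,240),(403,225)),("e-",(545,238),(378,290)),("e+",(512,262),(340,265))],
"slim":[("f-",(455,118),(703,265)),("f+",(422,135),(655,240)),("s-",(567,142),(635,328)),("s+",(545,160),(590,302)),("e-",(625,152),(603,357)),("e+",(600,170),(553,333))]}
for k,l in L.items():
    P=[]
    for n,p,q in l:
        x,e=tri(a,A(*p),b,B(*q));P.append(x);print(k,n,x.round(4),round(e,4))
    f,s,e=[(P[i]+P[i+1])/2 for i in(0,2,4)]
    d=e-f;print(" len",np.linalg.norm(s-f).round(4),np.linalg.norm(d).round(4),"elev",np.degrees(np.arctan2(d[2],np.hypot(*d[:2]))).round(1),"az",np.degrees(np.arctan2(d[1],d[0])).round(1),"topmid foot",f.round(4),"end",e.round(4))
R={"can1":((233,172),(368,143)),"crock":((276,158),(416,163)),"dowel":((300,190),(386,202)),"can2":((249,205),(333,173))}
M=[]
for k,(p,q) in R.items():
    x,y=onz(a,*p,.094),onz(b,*q,.094);print(k,x[:2].round(4),y[:2].round(4));M.append((x+y)[:2]/2)
M=np.array(M);S=np.array([[-1,-1],[1,-1],[1,1],[-1,1]])*.06
c=M.mean(0);U,_,V=np.linalg.svd(S.T@(M-c));D=np.diag([1,np.linalg.det(U@V)]);Q=S@U@D@V+c
print(Q.round(4),(M-Q).round(4))
E
python3 m.py
```

```text
broad f- [0.5941 0.1091 0.0124] 0.0005
broad f+ [0.6352 0.1062 0.0172] 0.0031
broad s- [0.6046 0.1984 0.0889] 0.0032
broad s+ [0.6444 0.1911 0.0869] 0.0041
broad e- [0.6091 0.2301 0.1187] 0.0025
broad e+ [0.6483 0.2252 0.1187] 0.0014
 len 0.1141 0.1594 elev 40.7 az 83.3 topmid foot [0.6146 0.1076 0.0148] end [0.6287 0.2277 0.1187]
bat f- [0.5031 0.1216 0.0165] 0.0039
bat f+ [0.528  0.1189 0.0171] 0.0016
bat s- [0.5152 0.2119 0.0932] 0.0006
bat s+ [0.5368 0.2082 0.0908] 0.0029
bat e- [0.522  0.264  0.1383] 0.0006
bat e+ [0.5414 0.2602 0.1354] 0.0035
 len 0.1176 0.1865 elev 40.1 az 83.5 topmid foot [0.5155 0.1203 0.0168] end [0.5317 0.2621 0.1369]
slim f- [0.4191 0.133  0.0168] 0.0015
slim f+ [0.4437 0.1304 0.0193] 0.0018
slim s- [0.4297 0.2101 0.0809] 0.0
slim s+ [0.4506 0.2111 0.0869] 0.0036
slim e- [0.4336 0.2443 0.1113] 0.0007
slim e+ [0.4551 0.245  0.1162] 0.0017
 len 0.1031 0.1486 elev 40.1 az 83.4 topmid foot [0.4314 0.1317 0.018 ] end [0.4444 0.2447 0.1137]
can1 [ 0.6009 -0.2982] [ 0.6029 -0.2977]
crock [ 0.4914 -0.2729] [ 0.4958 -0.2764]
dowel [ 0.516  -0.1496] [ 0.5166 -0.1493]
can2 [ 0.6351 -0.1854] [ 0.6355 -0.1857]
[[ 0.5227 -0.3022]
 [ 0.6371 -0.2659]
 [ 0.6008 -0.1516]
 [ 0.4865 -0.1878]] [[ 0.0792  0.0043]
 [-0.1435 -0.0087]
 [-0.0845  0.0021]
 [ 0.1489  0.0023]]
```

```bash
cat >> h.py <<'E'
from scipy.spatial.transform import Rotation as Ro
h=np.array([.115,.9934,0]);X=np.array([.9934,-.115,0])
d=.766*h+np.array([0,0,.643])
def RG(e=40,sg=1,az=83.4):
    "gripper along -d for elevation e, tray heading az"
    a,e=np.radians(az),np.radians(e);hh=np.array([np.cos(a),np.sin(a),0])
    z=-(np.cos(e)*hh+np.sin(e)*np.array([0,0,1.])); y=sg*np.array([hh[1],-hh[0],0]);return np.c_[np.cross(y,z),y,z]
def plan(p,R,frac=1):
    s=read_state();R0=np.array(s["tcp_rot"]).reshape(3,3)
    sh=R0.T@(np.array(p)-s["position"])*frac/.3; w=Ro.from_matrix(R0.T@R).as_rotvec()*frac/(np.pi/4)
    print("t",round(s["time_s"],2),"pos",np.array(s["position"]).round(4),"j",np.array(s["joint_positions"]).round(0),"open",round(s["opening"],3),"gf",round(s["grasp_force"],1))
    print("  row",np.r_[sh,w].round(3).tolist())
E
python3 - <<'E'
from h import *
M=np.array([[.602,-.298],[.4936,-.2746],[.5163,-.1495],[.6353,-.1856]])
S=np.array([[-1,-1],[1,-1],[1,1],[-1,1]])*.06
c=M.mean(0);U,_,V=np.linalg.svd(S.T@(M-c));Q=S@U@V+c
print(Q.round(4),(M-Q).round(4))
for sg in(1,-1):
  plan([.644,.36,.26],RG(40,sg)); plan([.644,.36,.26],RG(40,sg),.5)
E
```

```text
[[ 0.6056 -0.2996]
 [ 0.4891 -0.2707]
 [ 0.518  -0.1542]
 [ 0.6345 -0.1832]] [[-0.0036  0.0016]
 [ 0.0045 -0.0039]
 [-0.0017  0.0047]
 [ 0.0008 -0.0024]]
t 0.15 pos [0.2395 0.5767 0.2218] j [ 57.  30.  82.  -0.  68. -10.] open 1.0 gf 0.0
  row [-1.522, -0.15, -0.127, 0.713, -0.947, 1.534]
t 0.15 pos [0.2395 0.5767 0.2218] j [ 57.  30.  82.  -0.  68. -10.] open 1.0 gf 0.0
  row [-0.761, -0.075, -0.064, 0.357, -0.474, 0.767]
t 0.15 pos [0.2395 0.5767 0.2218] j [ 57.  30.  82.  -0.  68. -10.] open 1.0 gf 0.0
  row [-1.522, -0.15, -0.127, 1.018, 0.766, -2.185]
t 0.15 pos [0.2395 0.5767 0.2218] j [ 57.  30.  82.  -0.  68. -10.] open 1.0 gf 0.0
  row [-0.761, -0.075, -0.064, 0.509, 0.383, -1.093]
```

Emit:
{"api": "step_arm", "payload": {
  "steps": [
    [-0.76,-0.08,-0.15,0.36,-0.47,0.77,-0.5],
    [-0.76,-0.08,-0.15,0.36,-0.47,0.77,-0.5],
    [-0.76,-0.08,-0.15,0.36,-0.47,0.77,-0.5],
    [-0.76,-0.08,-0.15,0.36,-0.47,0.77,-0.5],
    [-0.76,-0.08,-0.15,0.36,-0.47,0.77,-0.5],
    [-0.76,-0.08,-0.15,0.36,-0.47,0.77,-0.5],
    [-0.76,-0.08,-0.15,0.36,-0.47,0.77,-0.5],
    [-0.76,-0.08,-0.15,0.36,-0.47,0.77,-0.5]
  ]
}}

```text
time_s: 0.82
position: [0.4418, 0.4673, 0.266]
tcp_rot: [[-0.511, 0.854, 0.092], [0.752, 0.497, -0.432], [-0.415, -0.152, -0.897]]
force: [-1.2, -1.4, -0.8]
opening: 0.752
grasp_force: 0.0
```

```bash
python3 - <<'E'
from h import *
plan([.644,.36,.26],RG(40,1))
E
```

```text
t 0.82 pos [0.4418 0.4673 0.266 ] j [ 47.  38.  65. -21.  93.  16.] open 0.752 gf 0.0
  row [-0.605, 0.401, 0.234, 0.349, -0.477, 0.766]
```

Emit:
{"api": "step_arm", "payload": {
  "steps": [
    [-0.6,0.4,0.23,0.35,-0.48,0.77,-0.5],
    [-0.6,0.4,0.23,0.35,-0.48,0.77,-0.5],
    [-0.6,0.4,0.23,0.35,-0.48,0.77,-0.5],
    [-0.6,0.4,0.23,0.35,-0.48,0.77,-0.5],
    [-0.6,0.4,0.23,0.35,-0.48,0.77,-0.5],
    [-0.6,0.4,0.23,0.35,-0.48,0.77,-0.5],
    [-0.6,0.4,0.23,0.35,-0.48,0.77,-0.5],
    [-0.6,0.4,0.23,0.35,-0.48,0.77,-0.5]
  ]
}}

```text
time_s: 1.48
position: [0.6418, 0.3617, 0.2583]
tcp_rot: [[0.072, 0.993, -0.091], [0.636, -0.116, -0.763], [-0.769, -0.003, -0.64]]
force: [-0.2, 0.8, -0.4]
opening: 0.754
grasp_force: 0.0
```

```bash
python3 - <<'E'
from h import *
T=np.array([.6308,.2459,.1249])
plan(T+.08*d,RG(40,1)); plan(T,RG(40,1))
c=cam("wrist");save(c,"w1")
E
```

```text
t 1.48 pos [0.6418 0.3617 0.2583] j [ 34.  58.  34. -41. 119.  31.] open 0.754 gf 0.0
  row [0.093, 0.009, 0.316, -0.003, 0.005, 0.002]
t 1.48 pos [0.6418 0.3617 0.2583] j [ 34.  58.  34. -41. 119.  31.] open 0.754 gf 0.0
  row [0.094, 0.009, 0.582, -0.003, 0.005, 0.002]
```

View pics/w1.png

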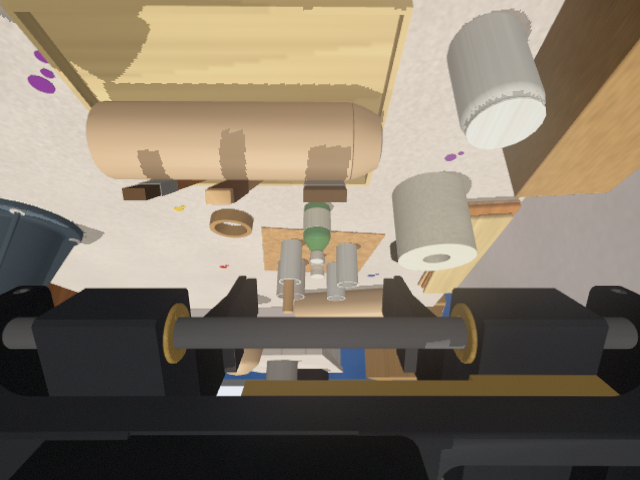

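Emit:
{"api": "step_arm", "payload": {
  "steps": [
    [0.09,0.01,0.1,0,0,0,-0.5],
    [0.09,0.01,0.2,0,0,0,-0.5],
    [0.09,0.01,0.3,0,0,0,-0.5],
    [0.094,0.01,0.38,0,0,0,-0.5],
    [0.094,0.01,0.46,0,0,0,-0.5],
    [0.094,0.01,0.53,0,0,0,-0.5],
    [0.094,0.01,0.58,0,0,0,-0.5],
    [0.094,0.01,0.58,0,0,0,-0.5]
  ]
}}

```text
time_s: 2.2
position: [0.6293, 0.2465, 0.1297]
tcp_rot: [[0.073, 0.993, -0.088], [0.637, -0.114, -0.763], [-0.768, -0.0, -0.641]]
force: [-0.3, -0.1, -0.4]
opening: 0.749
grasp_force: 0.0
```

```bash
python3 - <<'E'
from h import *
T=np.array([.6308,.2459,.1249])
plan(T,RG(40,1))
c=cam("side");save(c,"s1");c2=cam("scene");save(c2,"c1")
cv2.imwrite("pics/m1.png",np.hstack([cv2.resize(c["im"][240:440,130:330],None,fx=2,fy=2),cv2.resize(c2["im"][220:420,290:490],None,fx=2,fy=2)]))
E
```

```text
t 2.2 pos [0.6293 0.2465 0.1297] j [ 28.  57.  57. -39.  98.  41.] open 0.749 gf 0.0
  row [0.011, 0.005, 0.011, 0.0, 0.003, 0.001]
```

View pics/m1.png

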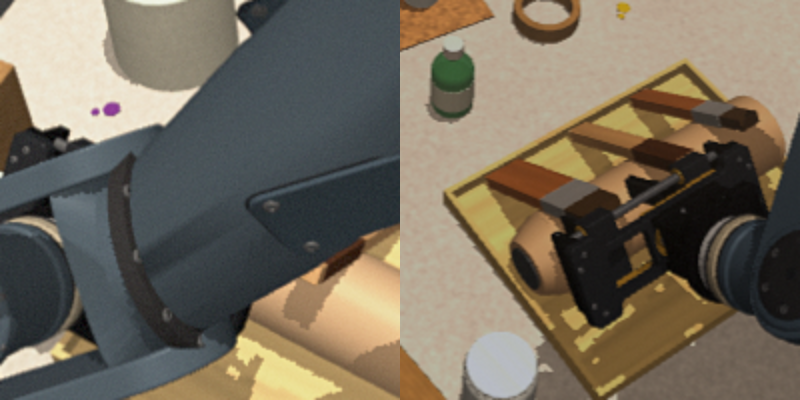

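Emit:
{"api": "step_arm", "payload": {
  "steps": [
    [0.01,0.0,0.01,0,0,0,-0.5],
    [0.01,0.0,0.01,0,0,0,1],
    [0.01,0.0,0.01,0,0,0,1],
    [0.01,0.0,0.01,0,0,0,1],
    [0.01,0.0,0.01,0,0,0,1],
    [0.01,0.0,0.01,0,0,0,1],
    [0.01,0.0,0.01,0,0,0,1]
  ]
}}

```text
time_s: 2.88
position: [0.6325, 0.247, 0.1251]
tcp_rot: [[0.078, 0.993, -0.086], [0.637, -0.116, -0.762], [-0.767, 0.004, -0.642]]
force: [0.4, 1.4, 1.3]
opening: 0.475
grasp_force: 30.0
```

```bash
python3 - <<'E'
from h import *
s=read_state();p=s["position"]
plan(p+[0,0,.05],RG(40,1));plan(p+[0,0.0,.2],RG(65,1))
E
```

```text
t 2.88 pos [0.6325 0.247  0.1251] j [ 28.  58.  57. -40.  98.  41.] open 0.475 gf 30.0
  row [-0.128, 0.001, -0.107, 0.003, 0.002, -0.005]
t 2.88 pos [0.6325 0.247  0.1251] j [ 28.  58.  57. -40.  98.  41.] open 0.475 gf 30.0
  row [-0.511, 0.003, -0.428, 0.004, 0.557, -0.004]
```

Emit:
{"api": "step_arm", "payload": {
  "steps": [
    [-0.06,0,-0.05,0,0,0,1],
    [-0.13,0,-0.11,0,0,0,1],
    [-0.2,0,-0.17,0,0,0,1],
    [-0.28,0,-0.23,0,0.1,0,1],
    [-0.36,0,-0.3,0,0.25,0,1],
    [-0.44,0,-0.37,0,0.4,0,1],
    [-0.51,0,-0.43,0,0.55,0,1],
    [-0.51,0,-0.43,0,0.55,0,1]
  ]
}}

```text
time_s: 3.55
position: [0.6354, 0.2454, 0.3375]
tcp_rot: [[0.119, 0.992, -0.029], [0.9, -0.12, -0.419], [-0.419, 0.023, -0.908]]
force: [0.8, -0.6, 0.5]
opening: 0.475
grasp_force: 30.0
```

```bash
python3 - <<'E'
from h import *
s=read_state();p=s["position"]
Rd=RG(90,1)
plan([.56,.0,.36],Rd);plan([.56,.1,.36],RG(90,1,60));plan([.56,.1,.36],RG(90,1,60),.5)
E
```

```text
t 3.55 pos [0.6354 0.2454 0.3375] j [ 22.  37.  56. -22.  98.  28.] open 0.475 gf 30.0
  row [-0.797, -0.149, 0.282, 0.028, 0.551, -0.013]
t 3.55 pos [0.6354 0.2454 0.3375] j [ 22.  37.  56. -22.  98.  28.] open 0.475 gf 30.0
  row [-0.497, -0.19, 0.142, 0.14, 0.537, 0.499]
t 3.55 pos [0.6354 0.2454 0.3375] j [ 22.  37.  56. -22.  98.  28.] open 0.475 gf 30.0
  row [-0.249, -0.095, 0.071, 0.07, 0.269, 0.249]
```

Emit:
{"api": "step_arm", "payload": {
  "steps": [
    [-0.8,-0.15,0.1,0.03,0.55,-0.01,1],
    [-0.8,-0.15,0.1,0.03,0.55,-0.01,1],
    [-0.8,-0.15,0.1,0.03,0.55,-0.01,1],
    [-0.8,-0.15,0.1,0.03,0.55,-0.01,1],
    [-0.8,-0.15,0.1,0.03,0.55,-0.01,1],
    [-0.8,-0.15,0.1,0.03,0.55,-0.01,1],
    [-0.8,-0.15,0.1,0.03,0.55,-0.01,1],
    [-0.8,-0.15,0.1,0.03,0.55,-0.01,1]
  ]
}}

```text
time_s: 4.22
position: [0.5596, 0.0225, 0.4012]
tcp_rot: [[0.118, 0.993, -0.021], [0.993, -0.118, -0.009], [-0.011, -0.02, -1.0]]
force: [0.3, 0.8, -1.3]
opening: 0.479
grasp_force: 30.0
```

```bash
python3 - <<'E'
from h import *
plan([.489,-.271,.40],RG(90,1))
E
```

```text
t 4.22 pos [0.5596 0.0225 0.4012] j [-9. 17. 76. -1. 89. -2.] open 0.479 gf 30.0
  row [-0.999, -0.118, 0.017, -0.025, 0.014, -0.004]
```

Emit:
{"api": "step_arm", "payload": {
  "steps": [
    [-0.95,-0.12,0,-0.02,0.01,0,1],
    [-0.95,-0.12,0,-0.02,0.01,0,1],
    [-0.95,-0.12,0,-0.02,0.01,0,1],
    [-0.95,-0.12,0,-0.02,0.01,0,1],
    [-0.95,-0.12,0,-0.02,0.01,0,1],
    [-0.95,-0.12,0,-0.02,0.01,0,1],
    [-0.95,-0.12,0,-0.02,0.01,0,1],
    [-0.95,-0.12,0,-0.02,0.01,0,1]
  ]
}}

```text
time_s: 4.88
position: [0.4911, -0.2601, 0.4027]
tcp_rot: [[0.119, 0.993, -0.008], [0.993, -0.119, -0.005], [-0.006, -0.007, -1.0]]
force: [1.5, 1.5, -0.1]
opening: 0.476
grasp_force: 30.0
```

```bash
python3 - <<'E'
from h import *
plan([.489,-.271,.32],RG(90,1))
W=cam("wrist");save(W,"w2");c=cam("side");save(c,"s2");c2=cam("scene");save(c2,"c2")
cv2.imwrite("pics/m2.png",np.vstack([np.hstack([cv2.resize(c["im"][60:260,280:480],(400,300)),cv2.resize(c2["im"][50:250,180:380],(400,300))]),np.hstack([cv2.resize(W["im"],(400,300)),np.zeros((300,400,3),np.uint8)])]))
E
```

```text
t 4.88 pos [ 0.4911 -0.2601  0.4027] j [-39.  16.  77.  -1.  88. -32.] open 0.476 gf 30.0
  row [-0.035, -0.001, 0.276, -0.01, 0.008, -0.005]
```

View pics/m2.png

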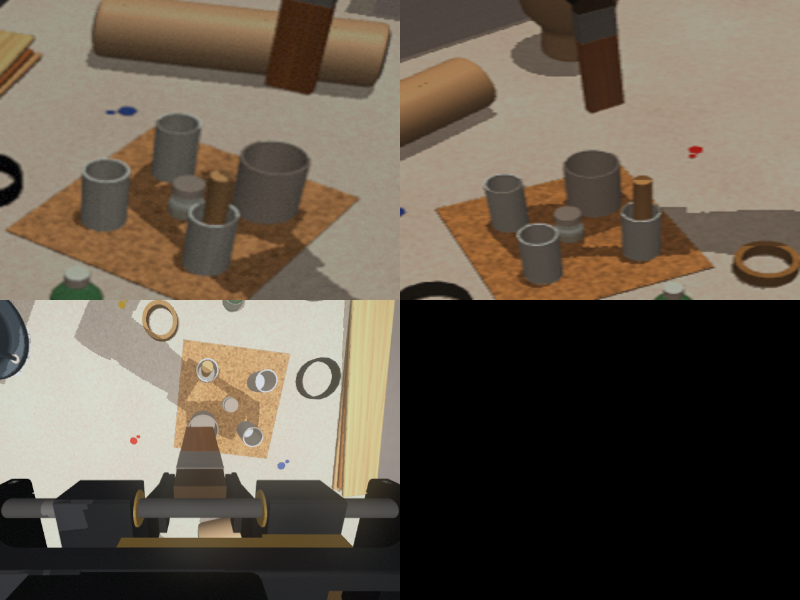

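```bash
python3 - <<'E'
from h import *
a,b,w=load("c2"),load("s2"),load("w2")
R={"can1":((232.5,174.7),(368.5,145.3)),"crock":((276,161.3),(416.5,168)),"dowel":((300.5,193.3),(386.5,204)),"can2":((249.5,207.3),(332.5,174.7))}
M=[]
for k,(p,q) in R.items():
    P,e=tri(a,p,b,q);x,y=onz(a,*p,.094),onz(b,*q,.094);print(k,P.round(4),x[:2].round(4),y[:2].round(4));M.append((x+y)[:2]/2)
M=np.array(M);S=np.array([[-1,-1],[1,-1],[1,1],[-1,1]])*.06
c=M.mean(0);U,_,V=np.linalg.svd(S.T@(M-c));Q=S@U@V+c
print(Q.round(4),(M-Q).round(4))
for q in Q: print(proj(w,np.r_[q,.094]).round(0))
# brush handle foot: bottom corners in scene/side crops
for p,q in [((579,108),(305,93)),((625,100),(267,83))]:
    print(tri(a,(180+(p[0]-400)/2,50+p[1]/1.5),b,(280+q[0]/2,60+q[1]/1.5)))
cv2.imwrite("pics/w2c.png",cv2.resize(w["im"][40:260,260:480],None,fx=2.7,fy=2.7))
E
```

```text
can1 [ 0.6023 -0.3001  0.0856] [ 0.6072 -0.2912] [ 0.5996 -0.2912]
crock [ 0.4926 -0.2721  0.085 ] [ 0.4987 -0.2633] [ 0.4908 -0.2624]
dowel [ 0.5159 -0.149   0.0866] [ 0.5219 -0.1405] [ 0.5142 -0.1447]
can2 [ 0.636  -0.1833  0.0901] [ 0.6385 -0.1789] [ 0.6346 -0.1808]
[[ 0.6057 -0.2925]
 [ 0.4898 -0.2617]
 [ 0.5206 -0.1457]
 [ 0.6366 -0.1766]] [[-0.0024  0.0013]
 [ 0.005  -0.0012]
 [-0.0026  0.0031]
 [-0.     -0.0033]]
[405. 211.]
[320. 199.]
[333. 108.]
[425. 121.]
(array([ 0.48216782, -0.30396978,  0.17901262]), np.float64(0.0010254733004477676))
(array([ 0.49820394, -0.19395312,  0.26592199]), np.float64(0.002403573957778371))
```

View pics/w2c.png

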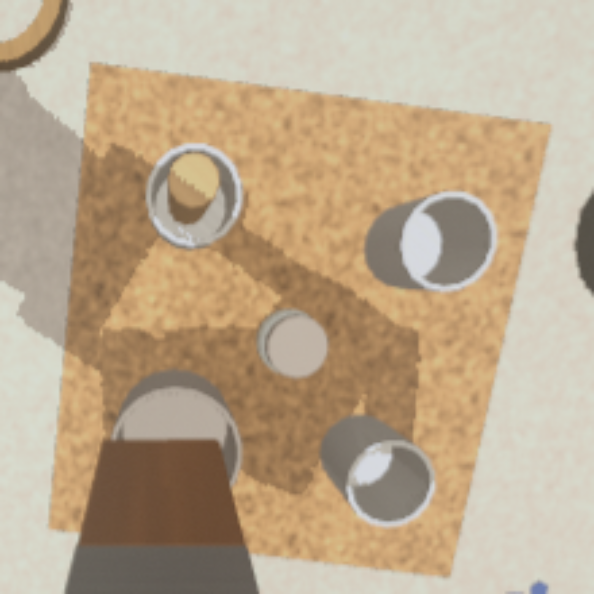

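```bash
python3 - <<'E'
from h import *
w=load("w2")
M=np.array([onz(w,*p,.094)[:2] for p in[(404.8,218.9),(325.7,206.3),(332.2,112.2),(425.9,129.3)]])
S=np.array([[-1,-1],[1,-1],[1,1],[-1,1]])*.06
c=M.mean(0);U,_,V=np.linalg.svd(S.T@(M-c));Q=S@U@V+c
print(M.round(4),Q.round(4),(M-Q).round(4))
for p in[(105,440),(221,440)]: print(onz(w,260+p[0]/2.7,40+p[1]/2.7,.227).round(4))
print(read_state()["position"])
E
```

```text
[[ 0.605  -0.3037]
 [ 0.496  -0.2727]
 [ 0.5184 -0.151 ]
 [ 0.638  -0.1866]] [[ 0.6073 -0.3017]
 [ 0.4911 -0.2714]
 [ 0.5214 -0.1553]
 [ 0.6375 -0.1856]] [[-0.0023 -0.002 ]
 [ 0.0049 -0.0013]
 [-0.0031  0.0042]
 [ 0.0005 -0.001 ]]
[ 0.4712 -0.241   0.227 ]
[ 0.5139 -0.2461  0.227 ]
[ 0.49221137 -0.25328173  0.40301717]
```

```bash
python3 - <<'E'
from h import *
plan([.495,-.2735,.30],RG(90,1));plan([.495,-.2735,.192],RG(90,1))
E
```

```text
t 5.03 pos [ 0.4922 -0.2533  0.403 ] j [-39.  16.  77.  -0.  88. -32.] open 0.475 gf 30.0
  row [-0.066, 0.019, 0.343, -0.009, 0.0, 0.002]
t 5.03 pos [ 0.4922 -0.2533  0.403 ] j [-39.  16.  77.  -0.  88. -32.] open 0.475 gf 30.0
  row [-0.066, 0.022, 0.703, -0.009, 0.0, 0.002]
```

Emit:
{"api": "step_arm", "payload": {
  "steps": [
    [-0.066,0.02,0.0,-0.01,0,0,1],
    [-0.066,0.02,0.1,-0.01,0,0,1],
    [-0.066,0.02,0.2,-0.01,0,0,1],
    [-0.066,0.02,0.3,-0.01,0,0,1],
    [-0.066,0.02,0.4,-0.01,0,0,1],
    [-0.066,0.02,0.5,-0.01,0,0,1],
    [-0.066,0.02,0.6,-0.01,0,0,1],
    [-0.066,0.02,0.69,-0.01,0,0,1]
  ]
}}

```text
time_s: 5.7
position: [0.4951, -0.272, 0.1955]
tcp_rot: [[0.11, 0.994, 0.002], [0.994, -0.11, -0.001], [-0.001, 0.002, -1.0]]
force: [-0.6, -0.2, -1.7]
opening: 0.479
grasp_force: 30.0
```

```bash
python3 - <<'E'
from h import *
plan([.495,-.2735,.187],RG(90,1));print(read_state()["force"])
E
```

```text
t 5.7 pos [ 0.4951 -0.272   0.1955] j [-40.  27.  93.  -0.  60. -34.] open 0.479 gf 30.0
  row [-0.005, 0.0, 0.028, 0.002, 0.002, 0.006]
[-0.64278383 -0.24444225 -1.67281682]
```

Emit:
{"api": "step_arm", "payload": {
  "steps": [
    [0,0,0.012,0,0,0,1],
    [0,0,0.022,0,0,0,1],
    [0,0,0.022,0,0,0,0.0],
    [0,0,0.022,0,0,0,-0.4],
    [0,0,0.022,0,0,0,-0.4],
    [0,0,0.022,0,0,0,-0.4],
    [0,0,-0.03,0,0,0,-0.4],
    [0,0,-0.1,0,0,0,-0.4]
  ]
}}

```text
time_s: 6.37
position: [0.4936, -0.2744, 0.2271]
tcp_rot: [[0.114, 0.993, 0.0], [0.993, -0.114, -0.001], [-0.001, 0.001, -1.0]]
force: [-0.2, -0.3, -0.3]
opening: 0.69
grasp_force: 0.0
```

Emit:
{"api": "step_arm", "payload": {
  "steps": [
    [0,0,-0.1,0,0,0,-0.5],
    [0,0,-0.2,0,0,0,-0.5],
    [0,0,-0.3,0,0,0,-0.5],
    [0,0,-0.4,0,0,0,-0.5],
    [0,0,-0.5,0,0,0,-0.5],
    [0,0,-0.5,0,0,0,-0.5]
  ]
}}

```text
time_s: 6.87
position: [0.4965, -0.2767, 0.3857]
tcp_rot: [[0.114, 0.993, 0.015], [0.993, -0.114, -0.013], [-0.011, 0.016, -1.0]]
force: [0.6, 0.8, 0.6]
opening: 0.749
grasp_force: 0.0
```

```bash
python3 - <<'E'
from h import *
# bat: band end ~187-190 from foot -> grasp 175
n=np.cross(X,d); 
fb=np.array([.5155,.1203,.0168]);eb=np.array([.5317,.2621,.1369])
fs=np.array([.4314,.1317,.018]);es=np.array([.4444,.2447,.1137])
print(n)
for f,e,l,g in((fb,eb,.1865,.175),(fs,es,.1486,.165)):
    m=(f+e)/2; print("TCP",(m+(g+.006-l/2)*d-.007*n).round(4))
w=cam("scene");save(w,"c3")
plan([.54,.1,.40],RG(90,1))
E
```

```text
[-0.073945   -0.6387562   0.76605252]
TCP [0.5318 0.2624 0.1279]
TCP [0.4469 0.2663 0.1227]
t 6.92 pos [ 0.4955 -0.2759  0.3825] j [-40.  17.  78.  -0.  84. -34.] open 0.748 gf 0.0
  row [1.261, 0.005, -0.069, 0.015, 0.011, 0.001]
```

Emit:
{"api": "step_arm", "payload": {
  "steps": [
    [1,0,0,0.01,0.01,0,-0.5],
    [1,0,0,0.01,0.01,0,-0.5],
    [1,0,0,0.01,0.01,0,-0.5],
    [1,0,0,0.01,0.01,0,-0.5],
    [1,0,0,0.01,0.01,0,-0.5],
    [1,0,0,0.01,0.01,0,-0.5],
    [1,0,0,0.01,0.01,0,-0.5],
    [1,0,0,0.01,0.01,0,-0.5]
  ]
}}

```text
time_s: 7.58
position: [0.5271, 0.0293, 0.3761]
tcp_rot: [[0.108, 0.994, -0.005], [0.994, -0.108, 0.01], [0.009, -0.006, -1.0]]
force: [-0.2, -0.3, 0.8]
opening: 0.751
grasp_force: 0.0
```

```bash
python3 - <<'E'
from h import *
T=np.array([.5318,.2624,.1279])
plan(T+.13*d+[0,0,.03],RG(40,1))
w=load("w1")
for t,l in((T,.019),([.4469,.2663,.1227],.014),([.6308,.2459,.1249],.014)):
    print(proj(w,np.array(t)+l*d).round(1))
cv2.imwrite("pics/w1c.png",cv2.resize(w["im"][140:230,100:370],None,fx=2.9,fy=2.9))
c=load("c3");cv2.imwrite("pics/c3c.png",np.vstack([cv2.resize(w["im"][150:220,100:370],(800,207)),cv2.resize(c["im"][100:270,180:400],(500,386))[:, :].copy() if 0 else cv2.copyMakeBorder(cv2.resize(c["im"][100:270,180:400],(500,386)),0,0,0,300,0)]))
E
```

```text
t 7.58 pos [0.5271 0.0293 0.3761] j [-9. 14. 83.  0. 83. -3.] open 0.751 gf 0.0
  row [1.102, -0.063, 0.459, -0.004, -1.122, 0.012]
[213.5 196.5]
[128.6 194. ]
[322.5 195.8]
```

View pics/c3c.png

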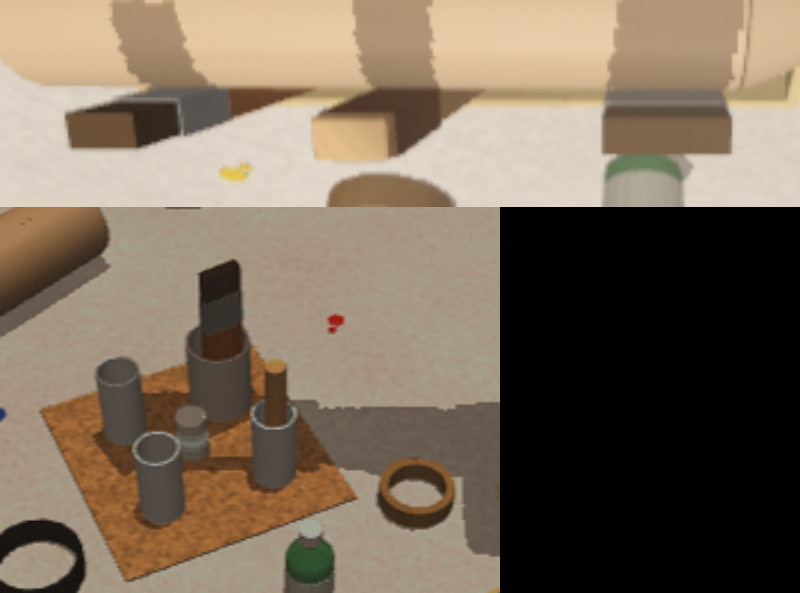

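Emit:
{"api": "step_arm", "payload": {
  "steps": [
    [0.9,-0.08,0.2,0,-0.8,0,-0.5],
    [0.9,-0.08,0.2,0,-0.8,0,-0.5],
    [0.9,-0.08,0.2,0,-0.8,0,-0.5],
    [0.9,-0.08,0.2,0,-0.8,0,-0.5],
    [0.9,-0.08,0.2,0,-0.8,0,-0.5],
    [0.9,-0.08,0.2,0,-0.8,0,-0.5],
    [0.9,-0.08,0.2,0,-0.8,0,-0.5],
    [0.9,-0.08,0.2,0,-0.8,0,-0.5]
  ]
}}

```text
time_s: 8.25
position: [0.5334, 0.3001, 0.3135]
tcp_rot: [[0.081, 0.994, -0.07], [0.808, -0.107, -0.58], [-0.584, -0.01, -0.812]]
force: [-0.6, 0.1, 0.1]
opening: 0.753
grasp_force: 0.0
```

```bash
python3 - <<'E'
from h import *
T=np.array([.535,.2620,.1279])
plan(T+.1*d,RG(40,1))
E
```

```text
t 8.25 pos [0.5334 0.3001 0.3135] j [ 32.  37.  62. -28. 103.  37.] open 0.753 gf 0.0
  row [0.341, 0.025, 0.253, -0.002, -0.317, 0.017]
```

Emit:
{"api": "step_arm", "payload": {
  "steps": [
    [0.34,0.025,0.25,0,-0.32,0.015,-0.5],
    [0.34,0.025,0.25,0,-0.32,0.015,-0.5],
    [0.34,0.025,0.25,0,-0.32,0.015,-0.5],
    [0.34,0.025,0.25,0,-0.32,0.015,-0.5],
    [0.34,0.025,0.25,0,-0.32,0.015,-0.5],
    [0.34,0.025,0.25,0,-0.32,0.015,-0.5]
  ]
}}

```text
time_s: 8.75
position: [0.5472, 0.3315, 0.2006]
tcp_rot: [[0.084, 0.992, -0.091], [0.636, -0.124, -0.761], [-0.767, 0.006, -0.642]]
force: [0.2, -0.3, 0.5]
opening: 0.75
grasp_force: 0.0
```

```bash
python3 - <<'E'
from h import *
T=np.array([.535,.2620,.1279])
plan(T,RG(40,1))
c=cam("wrist");save(c,"w4");print(proj(c,T+.019*d),proj(c,T+.12*d),proj(c,T+.1*d+.02*RG()[:,1]),proj(c,T+.1*d-.02*RG()[:,1]))
g=c["im"]; P=proj(c,T+.019*d).astype(int); print(P); 
hsv=cv2.cvtColor(g,cv2.COLOR_BGR2HSV)
print(hsv[P[1]-2:P[1]+3:2,P[0]-45:P[0]+46:3].tolist())
E
```

```text
t 8.75 pos [0.5472 0.3315 0.2006] j [ 37.  52.  57. -36. 107.  45.] open 0.75 gf 0.0
  row [0.035, -0.013, 0.336, -0.004, 0.002, -0.013]
[314.31231102 235.70133779] [310.52150361 294.50741176] [350.69701336 277.28549037] [272.56172248 278.01491685]
[314 235]
[[[15, 111, 143], [16, 111, 143], [16, 109, 143], [16, 108, 142], [16, 108, 139], [16, 109, 141], [16, 109, 136], [16, 105, 133], [15, 66, 144], [17, 33, 193], [17, 98, 215], [17, 97, 226], [17, 96, 225], [17, 96, 222], [17, 96, 218], [17, 98, 217], [17, 98, 214], [17, 99, 209], [17, 99, 206], [16, 99, 203], [16, 102, 178], [17, 29, 221], [17, 29, 220], [16, 30, 224], [16, 28, 224], [17, 29, 222], [16, 28, 224], [17, 29, 222], [17, 29, 223], [16, 28, 224], [19, 41, 156]], [[16, 110, 146], [15, 110, 144], [16, 110, 142], [15, 108, 139], [15, 107, 140], [16, 107, 138], [15, 107, 136], [15, 105, 133], [15, 104, 127], [15, 58, 150], [17, 98, 216], [17, 97, 224], [17, 95, 227], [17, 95, 225], [17, 96, 220], [17, 98, 218], [17, 98, 216], [17, 98, 213], [17, 99, 207], [17, 100, 205], [16, 103, 176], [16, 30, 224], [16, 30, 224], [17, 29, 223], [17, 29, 221], [17, 29, 222], [16, 28, 222], [17, 28, 224], [17, 28, 224], [16, 30, 224], [18, 43, 154]], [[16, 111, 145], [16, 109, 143], [16, 110, 142], [16, 107, 140], [15, 107, 140], [16, 107, 138], [16, 107, 138], [15, 107, 133], [15, 104, 127], [15, 105, 122], [17, 96, 216], [17, 97, 224], [17, 95, 226], [17, 95, 226], [17, 96, 222], [17, 97, 219], [17, 98, 217], [17, 97, 214], [17, 98, 210], [17, 100, 207], [16, 101, 179], [16, 30, 222], [17, 29, 222], [17, 29, 222], [17, 29, 223], [16, 27, 223], [17, 29, 222], [17, 30, 222], [17, 29, 222], [17, 29, 222], [19, 41, 155]]]
```

Emit:
{"api": "step_arm", "payload": {
  "steps": [
    [0.035,-0.013,0.06,0,0,-0.01,-0.5],
    [0.035,-0.013,0.12,0,0,-0.01,-0.5],
    [0.035,-0.013,0.19,0,0,-0.01,-0.5],
    [0.035,-0.013,0.26,0,0,-0.01,-0.5],
    [0.035,-0.013,0.33,0,0,-0.01,-0.5],
    [0.035,-0.013,0.335,0,0,-0.01,-0.5],
    [0.035,-0.013,0.335,0,0,-0.01,-0.5]
  ]
}}

```text
time_s: 9.38
position: [0.5353, 0.2626, 0.1295]
tcp_rot: [[0.078, 0.993, -0.09], [0.639, -0.12, -0.76], [-0.765, 0.002, -0.644]]
force: [-0.3, -0.1, 0.1]
opening: 0.752
grasp_force: 0.0
```

```bash
python3 - <<'E'
from h import *
T=np.array([.535,.2620,.1279])
plan(T,RG(40,1))
E
```

```text
t 9.38 pos [0.5353 0.2626 0.1295] j [ 33.  53.  69. -36.  94.  49.] open 0.752 gf 0.0
  row [0.003, -0.001, 0.005, -0.003, -0.002, -0.006]
```

Emit:
{"api": "step_arm", "payload": {
  "steps": [
    [0,0,0,0,0,0,1],
    [0,0,0,0,0,0,1],
    [0,0,0,0,0,0,1],
    [0,0,0,0,0,0,1],
    [0,0,0,0,0,0,1],
    [0,0,0,0,0,0,1],
    [0,0,0,0,0,0,1]
  ]
}}

```text
time_s: 9.97
position: [0.5336, 0.2637, 0.1249]
tcp_rot: [[0.072, 0.993, -0.091], [0.637, -0.117, -0.762], [-0.767, -0.003, -0.641]]
force: [0.1, -0.2, 0.1]
opening: 0.308
grasp_force: 0.0
```

Emit:
{"api": "step_arm", "payload": {
  "steps": [
    [-0.06,0,-0.05,0,0,0,1],
    [-0.13,0,-0.11,0,0,0,1],
    [-0.2,0,-0.17,0,0,0,1],
    [-0.28,0,-0.23,0,0.1,0,1],
    [-0.36,0,-0.3,0,0.25,0,1],
    [-0.44,0,-0.37,0,0.4,0,1],
    [-0.51,0,-0.43,0,0.55,0,1],
    [-0.51,0,-0.43,0,0.55,0,1]
  ]
}}

```text
time_s: 10.63
position: [0.5378, 0.263, 0.3358]
tcp_rot: [[0.115, 0.993, -0.038], [0.901, -0.12, -0.417], [-0.418, 0.014, -0.908]]
force: [1.0, 0.0, 0.3]
opening: 0.274
grasp_force: 30.0
```

```bash
python3 - <<'E'
from h import *
plan([.60,.0,.40],RG(90,1))
E
```

```text
t 10.63 pos [0.5378 0.263  0.3358] j [ 26.  30.  68. -21.  95.  34.] open 0.274 gf 30.0
  row [-0.856, 0.314, 0.163, 0.016, 0.549, -0.01]
```

Emit:
{"api": "step_arm", "payload": {
  "steps": [
    [-0.86,0.3,0.1,0.01,0.55,-0.01,1],
    [-0.86,0.3,0.1,0.01,0.55,-0.01,1],
    [-0.86,0.3,0.1,0.01,0.55,-0.01,1],
    [-0.86,0.3,0.1,0.01,0.55,-0.01,1],
    [-0.86,0.3,0.1,0.01,0.55,-0.01,1],
    [-0.86,0.3,0.1,0.01,0.55,-0.01,1],
    [-0.86,0.3,0.1,0.01,0.55,-0.01,1],
    [-0.86,0.3,0.1,0.01,0.55,-0.01,1]
  ]
}}

```text
time_s: 11.3
position: [0.5969, 0.0034, 0.4096]
tcp_rot: [[0.118, 0.993, -0.01], [0.993, -0.118, -0.013], [-0.014, -0.009, -1.0]]
force: [1.7, 0.0, -0.3]
opening: 0.271
grasp_force: 30.0
```

```bash
python3 - <<'E'
from h import *
plan([.6035,-.285,.40],RG(90,1))
E
```

```text
t 11.3 pos [0.5969 0.0034 0.4096] j [-10.  20.  70.  -1.  91.  -3.] open 0.271 gf 30.0
  row [-0.952, 0.135, 0.044, -0.011, 0.018, -0.004]
```

Emit:
{"api": "step_arm", "payload": {
  "steps": [
    [-0.95,0.135,0.03,-0.01,0.02,0,1],
    [-0.95,0.135,0.03,-0.01,0.02,0,1],
    [-0.95,0.135,0.03,-0.01,0.02,0,1],
    [-0.95,0.135,0.03,-0.01,0.02,0,1],
    [-0.95,0.135,0.03,-0.01,0.02,0,1],
    [-0.95,0.135,0.03,-0.01,0.02,0,1],
    [-0.95,0.135,0.03,-0.01,0.02,0,1],
    [-0.95,0.135,0.03,-0.01,0.02,0,1]
  ]
}}

```text
time_s: 11.97
position: [0.6028, -0.2855, 0.3991]
tcp_rot: [[0.118, 0.993, -0.007], [0.993, -0.118, 0.003], [0.002, -0.007, -1.0]]
force: [0.1, -0.1, -1.4]
opening: 0.266
grasp_force: 30.0
```

```bash
python3 - <<'E'
from h import *
plan([.6035,-.301,.30],RG(90,1))
p0=load("c3");ps=load("s2")
for n in("scene","side","wrist"):
    c=cam(n);save(c,n+"5")
p=read_state()["position"]
for n in("scene","side"):
    c=load(n+"5");foot=proj(c,p-[0,0,.181]);top=proj(c,p+[0,0,.019])
    o=load(n+"0"); df=cv2.absdiff(c["im"],o["im"]).max(2)
    x=int(foot[0]);y=int(foot[1]); 
    print(n,"pred foot",foot.round(1),"tcp",proj(c,p).round(1),)
    m=(df>30).astype(np.uint8)
    for yy in range(y-40,y+20,4):
        xs=np.where(m[yy,x-40:x+40])[0]; print(yy,(xs.min()+x-40,xs.max()+x-40,len(xs)) if len(xs) else None)
E
```

```text
t 11.97 pos [ 0.6028 -0.2855  0.3991] j [-35.  27.  61.  -0.  93. -28.] open 0.266 gf 30.0
  row [-0.052, 0.011, 0.33, -0.009, -0.002, -0.004]
scene pred foot [231.6 135. ] tcp [222.   61.3]
95 (np.int64(219), np.int64(231), 13)
99 (np.int64(220), np.int64(232), 13)
103 (np.int64(220), np.int64(232), 13)
107 (np.int64(221), np.int64(233), 12)
111 (np.int64(228), np.int64(233), 6)
115 (np.int64(227), np.int64(234), 8)
119 (np.int64(225), np.int64(234), 10)
123 (np.int64(223), np.int64(235), 13)
127 (np.int64(224), np.int64(270), 15)
131 (np.int64(224), np.int64(270), 18)
135 (np.int64(225), np.int64(270), 16)
139 (np.int64(267), np.int64(270), 4)
143 (np.int64(267), np.int64(270), 4)
147 (np.int64(267), np.int64(270), 4)
151 (np.int64(267), np.int64(270), 4)
side pred foot [368.8  96.4] tcp [376.4   4.6]
56 (np.int64(367), np.int64(381), 15)
60 (np.int64(366), np.int64(380), 15)
64 (np.int64(366), np.int64(380), 15)
68 (np.int64(366), np.int64(380), 15)
72 (np.int64(365), np.int64(379), 15)
76 (np.int64(365), np.int64(379), 15)
80 (np.int64(365), np.int64(378), 14)
84 (np.int64(365), np.int64(378), 14)
88 (np.int64(370), np.int64(377), 3)
92 None
96 None
100 None
104 None
108 None
112 None
```

Emit:
{"api": "step_arm", "payload": {
  "steps": [
    [-0.045,0.01,0.0,-0.01,0,0,1],
    [-0.045,0.01,0.1,-0.01,0,0,1],
    [-0.045,0.01,0.2,-0.01,0,0,1],
    [-0.045,0.01,0.3,-0.01,0,0,1],
    [-0.045,0.01,0.38,-0.01,0,0,1],
    [-0.045,0.01,0.46,-0.01,0,0,1],
    [-0.045,0.01,0.54,-0.01,0,0,1],
    [-0.045,0.01,0.64,-0.01,0,0,1]
  ]
}}

```text
time_s: 12.78
position: [0.6111, -0.2987, 0.2255]
tcp_rot: [[0.107, 0.994, 0.024], [0.994, -0.107, -0.02], [-0.017, 0.026, -1.0]]
force: [-8.5, -5.4, 43.3]
opening: 0.289
grasp_force: 30.0
```

```bash
python3 - <<'E'
from h import *
plan([.6035,-.299,.193],RG(90,1));print(read_state()["force"],read_state()["moment"])
E
```

```text
t 12.78 pos [ 0.6111 -0.2987  0.2255] j [-35.  34.  75.  -0.  70. -29.] open 0.289 gf 30.0
  row [-0.002, -0.028, 0.108, 0.033, 0.021, 0.01]
[-8.51743665 -5.35456754 43.25330552] [-1.08852716  2.6563034   0.0031554 ]
```

Emit:
{"api": "step_arm", "payload": {
  "steps": [
    [0,0,-0.05,0,0,0,1],
    [0,0,-0.1,0,0,0,1],
    [0,0,-0.2,0.03,0.02,0,1],
    [0,0,-0.3,0.03,0.02,0,1],
    [0,0,-0.35,0.03,0.02,0,1],
    [0,0,-0.35,0.03,0.02,0,1]
  ]
}}

```text
time_s: 13.28
position: [0.6066, -0.2919, 0.3204]
tcp_rot: [[0.109, 0.994, -0.009], [0.994, -0.109, 0.017], [0.016, -0.011, -1.0]]
force: [0.9, -0.6, -0.8]
opening: 0.269
grasp_force: 30.0
```

```bash
python3 - <<'E'
from h import *
plan([.6035,-.299,.33],RG(90,1));print(read_state()["force"])
S=cam("side");save(S,"s6");C=cam("scene");save(C,"c6");W=cam("wrist");save(W,"w6")
p=read_state()["position"]
for c in(S,C): print(proj(c,p),proj(c,p-[0,0,.181]),proj(c,[.6035,-.301,.094]))
print(proj(W,p-[0,0,.181]),proj(W,[.6035,-.301,.094]))
cv2.imwrite("pics/m6.png",np.hstack([cv2.resize(S["im"][10:210,280:480],(400,400)),cv2.resize(C["im"][30:230,170:370],(400,400))]))
m=cv2.imread("pics/m6.png");w=W["im"][60:310,280:480];m[150:400,600:800]=w;cv2.imwrite("pics/m6.png",m)
E
```

```text
t 13.28 pos [ 0.6066 -0.2919  0.3204] j [-35.  30.  67.   0.  84. -29.] open 0.269 gf 30.0
  row [-0.024, -0.008, -0.032, -0.014, -0.02, 0.008]
[ 0.91060713 -0.55364382 -0.83445519]
[374.75953084  47.81487784] [367.78785366 129.7829411 ] [368.2388798  141.97787537]
[223.34402739  96.104167  ] [232.27073039 161.96911709] [231.41858413 171.84023755]
[322.25171486 222.08219611] [323.51676966 224.19316036]
```

View pics/m6.png

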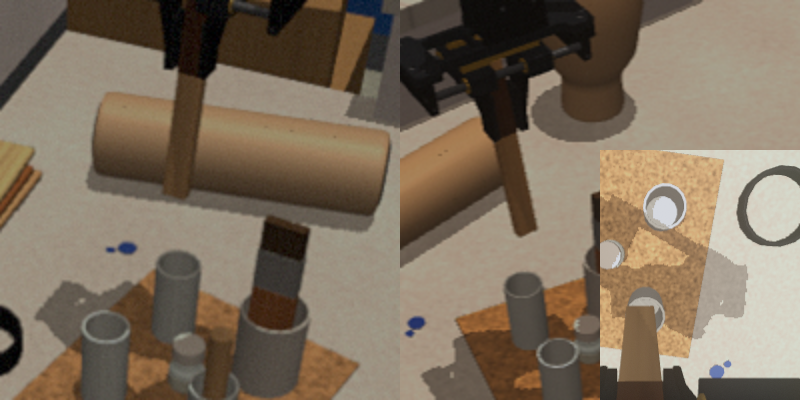

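```bash
python3 - <<'E'
from h import *
S,C,W=load("s6"),load("c6"),load("w6");
sc=lambda u,v:(280+u/2-.25,10+v/2-.25); cc=lambda u,v:(170+(u-400)/2-.25,30+v/2-.25); ww=lambda u,v:(280+u-600,60+v-150)
F,e=tri(C,cc(525,234),S,sc(176,195));print("foot",F.round(4),e)
print("wrist foot front edge",onz(W,*ww(642,307),F[2]).round(4), "tcp",read_state()["position"])
for n,p,q in(("can1",(526,286),(178,266)),("can2",(558,352),(105,328))):
    P,e=tri(C,cc(*p),S,sc(*q));print(n,P.round(4),round(e,4),onz(C,*cc(*p),.094).round(4),onz(S,*sc(*q),.094).round(4))
print("can1 w",onz(W,*ww(646,307),.094).round(4),"can2 w",onz(W,*ww(664,206),.094).round(4))
# rims from wrist by bright thin ring: Hough
g=cv2.cvtColor(W["im"],cv2.COLOR_BGR2GRAY)[60:240,260:420]
print(cv2.HoughCircles(g,cv2.HOUGH_GRADIENT,1,20,param1=120,param2=12,minRadius=15,maxRadius=25))
g=W["im"][:,:,:].astype(int);hsv=cv2.cvtColor(W["im"],cv2.COLOR_BGR2HSV)
for v in(205,208,211,214): print(v,"".join("%4d"%x for x in hsv[v,300:352,1]))
E
```

```text
foot [ 0.6053 -0.2792  0.1902] 0.005933487743989672
wrist foot front edge [ 0.6058 -0.274   0.1902] tcp [ 0.60359291 -0.29039479  0.31357922]
can1 [ 0.6019 -0.2984  0.0933] 0.002 [ 0.6029 -0.2964  0.094 ] [ 0.6017 -0.2991  0.094 ]
can2 [ 0.6365 -0.1845  0.0929] 0.0004 [ 0.6369 -0.1838  0.094 ] [ 0.6361 -0.1831  0.094 ]
can1 w [ 0.6072 -0.2929  0.094 ] can2 w [ 0.6376 -0.1863  0.094 ]
[[[ 84.5  56.5  22.2]
  [ 65.5 168.5  21.8]
  [ 29.5  25.5  21. ]
  [ 29.5 105.5  16.1]
  [113.5  82.5  17.7]
  [ 64.5 100.5  16.6]]]
205  119 121 119 122 123 121 122 122 122 122 114  57  34  34  36  33  35  35  33  31  31  33  33  35  31  33  29  31  33  31  31  33  35  35  36  33  33  36  32  53 115 119 119 122 120 119 119 118 118 118 117 119
208  121 121 122 121 120 119 120 119 121  87  43  36  34  36  32  34  27  27  23  21  22  21  23  21  21  21  21  21  21  21  22  21  26  30  37  33  36  36  34  32  32  89 118 119 120 121 119 119 119 119 118 117
211  121 121 123 121 120 122 120 123  90  41  36  35  28  22  21  22  21  21  21  20  22  21  21  23  21  21  21  20  21  20  21  21  21  22  21  21  21  23  31  34  32  36  98 116 119 119 120 119 118 119 120 118
214  120 119 121 120 120 120 120  89  43  24  21  21  22  21  21  22  21  21  21  22  21  21  20  22  21  20  21  21  21  21  21  21  21  21  19  21  21  22  21  21  23  33  53 111 119 120 118 118 118 118 118 117
```

```bash
cat > foot.py <<'E'
from h import *
def foot():
    s=read_state();W=cam("wrist");S=cam("side");C=cam("scene")
    hsv=cv2.cvtColor(W["im"],cv2.COLOR_BGR2HSV).astype(int)
    p=np.array(s["position"]);print("tcp",p.round(4))
    for v in range(205,250,4):
        r=hsv[v,290:360]; print(v," ".join("%d/%d"%(a,b) for a,b in r[::3,1:]))
    for n,c in(("scene",C),("side",S)):
        f=[proj(c,p-[0,0,z]) for z in(.12,.143,.181)];print(n,np.round(f,1).tolist())
        d0=cv2.absdiff(cv2.GaussianBlur(c["im"],(3,3),0),cv2.GaussianBlur(load(n+"0")["im"],(3,3),0)).max(2)
        x=int(f[0][0])
        for yy in range(int(f[0][1])-6,int(f[1][1])+12,2):
            xs=np.where(d0[yy,x-14:x+15]>14)[0]; print(yy,(xs.min()+x-14,xs.max()+x-14,len(xs)) if len(xs) else None)
foot()
E
python3 foot.py
```

```text
tcp [ 0.6036 -0.2904  0.3136]
205 113/210 119/170 122/148 119/172 120/159 122/153 121/156 122/153 34/119 32/121 33/122 33/123 33/123 31/122 35/125 35/123 32/120 112/150 119/148 118/154 117/163 117/168 116/138 118/147
209 111/211 120/163 122/149 121/156 119/156 122/148 120/174 43/119 32/121 26/145 21/178 22/173 21/178 20/181 22/173 30/135 34/121 34/120 117/157 121/145 119/156 116/139 117/155 118/156
213 114/213 119/156 121/137 117/165 121/150 119/154 122/157 28/129 21/186 21/184 21/184 21/186 21/180 20/183 22/183 21/185 19/184 33/123 116/154 117/155 121/152 117/157 118/156 116/173
217 115/202 119/152 119/169 122/152 122/157 118/168 114/123 114/121 113/120 113/122 115/124 114/127 111/131 114/128 108/123 21/181 21/186 23/176 71/132 116/149 118/153 118/155 116/145 115/148
221 112/207 120/163 119/161 120/162 121/158 117/139 112/123 111/122 112/121 115/118 113/124 110/127 113/131 112/128 111/122 23/177 24/169 36/114 21/183 118/140 116/149 117/152 117/153 117/166
225 112/211 119/176 119/169 121/139 120/142 116/130 113/124 113/124 113/122 109/119 110/118 114/125 115/129 110/128 113/124 31/15
[... 1385 characters left out ...]
nt64(239), 14)
141 (np.int64(227), np.int64(239), 13)
143 (np.int64(227), np.int64(240), 14)
145 (np.int64(228), np.int64(240), 13)
147 (np.int64(228), np.int64(238), 11)
149 (np.int64(230), np.int64(234), 5)
151 None
153 None
155 None
157 None
159 None
side [[370.0, 104.2], [369.1, 114.1], [367.8, 129.8]]
98 (np.int64(365), np.int64(367), 3)
100 (np.int64(364), np.int64(375), 11)
102 (np.int64(365), np.int64(375), 11)
104 (np.int64(363), np.int64(376), 14)
106 (np.int64(363), np.int64(377), 15)
108 (np.int64(363), np.int64(377), 15)
110 (np.int64(363), np.int64(376), 14)
112 (np.int64(365), np.int64(375), 11)
114 (np.int64(371), np.int64(374), 4)
116 None
118 None
120 None
122 None
124 None
```

```bash
python3 - <<'E'
from h import *
W=cam("wrist");p=read_state()["position"];print(p,read_state()["tcp_rot"])
for z in(.12,.13,.143,.16):
    q=np.linalg.inv(W["T"])@np.r_[p-[0,0,z],1];print(z,"depth",q[2].round(4),"width px",(339*.024/q[2]).round(1),proj(W,p-[0,0,z]).round(1), "foot front edge",onz(W,320.3,215.5,p[2]-z).round(4))
print("can1",onz(W,325.3,227.5,.094),"can2",onz(W,344.5,116.5,.094))
hsv=cv2.cvtColor(W["im"],cv2.COLOR_BGR2HSV).astype(int)
for v in(216,217,218,220,224,240,260): print(v," ".join("%d"%b for b in hsv[v,300:345,1]))
E
```

```text
[ 0.60337657 -0.29101341  0.31274649] [[ 0.11114129  0.9935927  -0.02052212]
 [ 0.99354367 -0.11061523  0.02520405]
 [ 0.0227725  -0.02319084 -0.99947166]]
0.12 depth 0.2919 width px 27.9 [323.1 237.9] foot front edge [ 0.6031 -0.2713  0.1927]
0.13 depth 0.3015 width px 27.0 [323.2 235.1] foot front edge [ 0.6027 -0.2732  0.1827]
0.143 depth 0.3141 width px 25.9 [323.4 231.8] foot front edge [ 0.6022 -0.2755  0.1697]
0.16 depth 0.3305 width px 24.6 [323.6 227.8] foot front edge [ 0.6015 -0.2786  0.1527]
can1 [ 0.60325349 -0.30392498  0.094     ] can2 [ 0.63615584 -0.18654202  0.094     ]
216 122 122 118 118 119 120 120 117 114 102 94 80 76 79 81 79 78 80 81 79 79 78 78 78 79 77 80 78 81 80 94 96 96 63 24 21 21 21 21 21 24 21 21 24 42
217 121 124 121 121 120 120 119 113 114 113 115 112 114 112 114 113 114 114 113 112 111 113 113 112 113 110 114 111 113 112 111 112 109 111 31 23 21 21 21 22 22 24 21 21 32
218 120 121 120 121 120 119 117 111 111 109 110 111 113 115 113 113 117 113 110 112 113 113 112 112 114 113 112 115 114 113 111 114 113 110 36 22 20 22 21 22 24 29 23 21 26
220 118 120 121 120 122 122 115 112 113 114 112 111 111 113 112 116 111 115 113 111 113 112 112 114 111 113 112 110 113 112 113 114 112 112 59 23 19 21 20 21 30 36 33 23 21
224 123 119 119 121 120 117 112 113 113 114 115 112 113 114 112 113 113 112 109 116 114 110 112 114 116 112 112 113 112 112 113 111 111 110 96 22 21 29 34 35 35 36 36 37 24
240 113 111 115 118 113 108 109 109 108 110 111 111 113 111 112 109 112 109 112 114 112 110 108 113 111 111 109 110 107 107 112 110 110 109 110 111 78 35 26 23 21 55 104 116 117
260 41 69 101 107 108 110 109 111 107 108 108 108 109 111 109 111 110 110 111 110 111 111 111 107 108 109 111 108 107 108 109 110 109 111 108 109 107 109 118 114 115 114 114 114 114
```

Emit:
{"api": "step_arm", "payload": {
  "steps": [
    [-0.043,0.007,0,0,-0.105,0,1],
    [-0.043,0.007,0,0,-0.105,0,1],
    [-0.043,0.007,0,0,-0.105,0,1],
    [-0.043,0.007,0,0,-0.105,0,1]
  ]
}}

```text
time_s: 13.97
position: [0.6045, -0.3042, 0.3138]
tcp_rot: [[0.109, 0.994, -0.028], [0.992, -0.111, -0.057], [-0.059, -0.021, -0.998]]
force: [0.2, -1.0, -1.2]
opening: 0.269
grasp_force: 30.0
```

```bash
cat > wf.py <<'E'
from h import *
def wf(cans,Lf,lo=240,hi=400):
    W=cam("wrist");W=cam("wrist");s=read_state();p=np.array(s["position"]);print("tcp",p.round(4),"z",np.array(s["tcp_rot"])[:,2].round(3),"gf",round(s["grasp_force"],1))
    hsv=cv2.cvtColor(W["im"],cv2.COLOR_BGR2HSV).astype(int)
    pr=proj(W,p-[0,0,Lf]);print("pred foot px",pr.round(1),"cans px",[proj(W,np.r_[c,.094]).round(1).tolist() for c in cans])
    u=int(pr[0])
    print("col S/V",[(v,*hsv[v,u,:].tolist()) for v in range(int(pr[1])-30,int(pr[1])+12,2)])
    return W,hsv,p
if __name__=="__main__":
    W,hsv,p=wf([(.6033,-.304),(.636,-.1865)],.13)
    for v in(204,208,212,216,220,224,228,232): print(v," ".join("%d"%b for b in hsv[v,298:350,1]))
    cv2.imwrite("pics/w7.png",W["im"]);np.savez("pics/w7.npz",**W)
E
python3 wf.py
```

```text
tcp [ 0.6045 -0.3047  0.3141] z [-0.027 -0.058 -0.998] gf 30.0
pred foot px [322.7 223.4] cans px [[322.4, 200.1], [342.1, 82.7]]
col S/V [(193, 20, 21, 183), (195, 20, 21, 182), (197, 20, 21, 182), (199, 20, 21, 183), (201, 18, 31, 138), (203, 15, 31, 130), (205, 17, 31, 130), (207, 18, 29, 131), (209, 19, 31, 130), (211, 19, 31, 130), (213, 20, 29, 130), (215, 16, 51, 130), (217, 16, 105, 129), (219, 16, 103, 129), (221, 16, 108, 128), (223, 16, 105, 129), (225, 16, 102, 125), (227, 16, 104, 127), (229, 15, 102, 123), (231, 15, 102, 123), (233, 15, 102, 123)]
204 118 115 117 116 116 120 41 23 23 31 33 32 32 34 32 32 32 32 32 32 32 30 32 33 32 33 32 30 32 32 32 32 32 32 34 32 32 32 35 35 33 36 38 27 21 31 95 118 114 112 112 112
208 112 113 113 113 112 112 112 60 26 21 25 32 32 30 32 30 32 30 32 31 31 31 31 31 31 31 32 32 32 32 30 34 32 32 32 32 32 34 31 33 33 31 23 21 72 98 95 96 101 107 112 114
212 111 114 114 113 113 114 113 113 112 98 57 26 21 26 31 32 31 31 31 29 31 29 31 31 31 33 31 32 32 28 30 29 34 34 32 32 32 31 28 23 22 55 98 114 116 113 112 110 100 102 111 111
216 107 109 
[... 321 characters left out ...]
05 112 107 110 110 113 113 111 112 114 114 112 110 109 109 110 112
224 117 113 110 109 113 113 113 112 106 106 104 104 102 102 105 103 102 105 102 105 105 105 105 105 102 106 104 104 105 105 104 106 104 105 102 101 105 111 113 113 113 112 110 112 109 110 111 111 109 111 106 107
228 113 113 113 111 107 106 112 110 103 102 108 102 104 104 102 102 99 102 102 105 102 102 103 102 104 104 104 102 105 104 104 104 104 103 102 102 101 111 110 111 111 110 106 102 106 107 110 111 110 113 112 112
232 94 109 106 107 108 109 113 106 102 102 105 104 102 102 103 104 102 103 103 100 100 102 102 102 102 104 101 103 106 104 103 105 103 105 103 104 100 108 114 112 110 112 111 110 109 109 109 109 110 111 111 110
```

Emit:
{"api": "step_arm", "payload": {
  "steps": [
    [0.001,0.006,0,0,0,0,1],
    [0.006,0.008,0.083,0,0,0,1],
    [0.011,0.01,0.167,0,0,0,1],
    [0.014,0.011,0.22,0,0,0,1],
    [0.018,0.012,0.28,0,0,0,1],
    [0.018,0.012,0.28,0,0,0,1]
  ]
}}

```text
time_s: 14.57
position: [0.6044, -0.3033, 0.2258]
tcp_rot: [[0.11, 0.993, -0.034], [0.992, -0.111, -0.053], [-0.057, -0.028, -0.998]]
force: [-0.7, 0.6, -1.2]
opening: 0.268
grasp_force: 30.0
```

Emit:
{"api": "step_arm", "payload": {
  "steps": [
    [0.003,0.002,0.05,0,0,0,1],
    [0.006,0.003,0.1,0,0,0,1],
    [0.009,0.004,0.15,0,0,0,1],
    [0.0115,0.005,0.2,0,0,0,1],
    [0.0115,0.005,0.2,0,0,0,1]
  ]
}}

```text
time_s: 14.98
position: [0.6056, -0.3042, 0.1678]
tcp_rot: [[0.11, 0.993, -0.031], [0.992, -0.111, -0.056], [-0.059, -0.024, -0.998]]
force: [-1.1, 0.9, -0.9]
opening: 0.27
grasp_force: 30.0
```

Emit:
{"api": "step_arm", "payload": {
  "steps": [
    [0,0,0,0,0,0,0.3],
    [0,0,0,0,0,0,0.0],
    [0,0,0,0,0,0,-0.3],
    [0,0,0,0,0,0,-0.3],
    [0,0,0,0,0,0,-0.3],
    [-0.004,-0.002,-0.07,0,0,0,-0.3],
    [-0.01,-0.004,-0.17,0,0,0,-0.3],
    [-0.02,-0.008,-0.33,0,0,0,-0.3]
  ]
}}

```text
time_s: 15.65
position: [0.6046, -0.3036, 0.2606]
tcp_rot: [[0.109, 0.993, -0.033], [0.992, -0.111, -0.054], [-0.058, -0.027, -0.998]]
force: [0.6, -0.5, -0.6]
opening: 0.639
grasp_force: 0.0
```

Emit:
{"api": "step_arm", "payload": {
  "steps": [
    [-0.01,-0.003,-0.1,0,0,0,-0.5],
    [-0.02,-0.006,-0.25,0,0,0,-0.5],
    [-0.03,-0.01,-0.45,0,0,0,-0.5],
    [-0.03,-0.01,-0.45,0,0,0,-0.5],
    [-0.03,-0.01,-0.45,0,0,0,-0.5]
  ]
}}

```text
time_s: 16.07
position: [0.6083, -0.3068, 0.4071]
tcp_rot: [[0.11, 0.994, -0.014], [0.992, -0.111, -0.068], [-0.069, -0.006, -0.998]]
force: [0.6, -0.1, 0.9]
opening: 0.749
grasp_force: 0.0
```

```bash
python3 - <<'E'
from h import *
s=read_state();S=cam("side");save(S,"s8");C=cam("scene");save(C,"c8");W=cam("wrist");save(W,"w8")
# bat top end: dark band 118-187 then light end at 200; find in scene/side vs predicted
for n,c in(("scene",C),("side",S)):
    print(n,"pred top",proj(c,[.6033,-.304,.209]).round(1),"band",proj(c,[.6033,-.304,.196]).round(1),proj(c,[.6033,-.304,.127]).round(1),"rim",proj(c,[.6033,-.304,.094]).round(1))
    x,y=proj(c,[.6033,-.304,.209]).astype(int)
    d0=cv2.absdiff(c["im"],load(n+"0")["im"]).max(2)
    for yy in range(y-24,y+60,5):
        xs=np.where(d0[yy,x-22:x+23]>25)[0];m=int(np.median(xs))+x-22 if len(xs) else x; print(yy,(xs.min()+x-22,xs.max()+x-22,len(xs)) if len(xs) else None,c["im"][yy,m].tolist())
plan([.50,0.02,.38],RG(90,1))
E
```

```text
scene pred top [225.4 132.9] band [226.  137.5] [229.3 160.7] rim [230.8 171.1]
108 None [47, 70, 94]
113 None [36, 52, 71]
118 None [28, 41, 53]
123 None [74, 86, 98]
128 (np.int64(216), np.int64(227), 12) [41, 69, 101]
133 (np.int64(216), np.int64(228), 13) [23, 37, 54]
138 (np.int64(217), np.int64(229), 13) [18, 24, 36]
143 (np.int64(218), np.int64(230), 13) [18, 26, 37]
148 (np.int64(219), np.int64(231), 13) [16, 23, 34]
153 (np.int64(220), np.int64(232), 13) [19, 25, 36]
158 (np.int64(222), np.int64(232), 11) [17, 23, 32]
163 (np.int64(223), np.int64(233), 11) [33, 55, 76]
168 (np.int64(223), np.int64(239), 14) [34, 52, 76]
173 (np.int64(222), np.int64(240), 13) [32, 53, 76]
178 (np.int64(227), np.int64(234), 8) [80, 94, 105]
183 None [63, 72, 77]
188 None [63, 68, 71]
side pred top [373.   93.6] band [372.5  99.3] [370.  128.1] rim [368.8 141.1]
69 None [103, 137, 156]
74 None [91, 124, 153]
79 None [85, 112, 140]
84 None [73, 98, 123]
89 (np.int64(373), np.int64(373), 1) [33, 54, 70]
94 (np.int64(372), np.int64(385), 7) [0, 18, 31]
99 (np.int64(371), np.int64(384), 14) [15, 19, 35]
104 (np.int64(370), np.int64(382), 11) [10, 20, 31]
109 (np.int64(369), np.int64(383), 15) [14, 24, 34]
114 (np.int64(368), np.int64(382), 15) [0, 7, 25]
119 (np.int64(368), np.int64(381), 14) [8, 17, 35]
124 (np.int64(367), np.int64(380), 14) [0, 5, 26]
129 (np.int64(367), np.int64(379), 13) [34, 54, 76]
134 (np.int64(366), np.int64(378), 13) [33, 55, 75]
139 (np.int64(359), np.int64(378), 13) [32, 55, 75]
144 (np.int64(359), np.int64(379), 16) [36, 58, 78]
149 (np.int64(367), np.int64(371), 4) [82, 88, 96]
t 16.22 pos [ 0.6056 -0.3051  0.3976] j [-34.  28.  59.  -4.  92. -28.] open 0.749 gf 0.0
  row [1.04, -0.469, 0.005, -0.027, 0.077, 0.006]
```

Emit:
{"api": "step_arm", "payload": {
  "steps": [
    [0.98,-0.4,0,-0.02,0.08,0,-0.5],
    [0.98,-0.4,0,-0.02,0.08,0,-0.5],
    [0.98,-0.4,0,-0.02,0.08,0,-0.5],
    [0.98,-0.4,0,-0.02,0.08,0,-0.5],
    [0.98,-0.4,0,-0.02,0.08,0,-0.5],
    [0.98,-0.4,0,-0.02,0.08,0,-0.5],
    [0.98,-0.4,0,-0.02,0.08,0,-0.5],
    [0.98,-0.4,0,-0.02,0.08,0,-0.5]
  ]
}}

```text
time_s: 16.88
position: [0.5158, 0.0033, 0.38]
tcp_rot: [[0.109, 0.994, -0.011], [0.994, -0.109, 0.005], [0.004, -0.011, -1.0]]
force: [-0.7, 0.3, 0.1]
opening: 0.752
grasp_force: 0.0
```

```bash
python3 - <<'E'
from h import *
T=np.array([.45,.266,.1225])
plan(T+.13*d+[0,0,.05],RG(40,1));plan([.455,.30,.32],RG(55,1))
E
```

```text
t 16.88 pos [0.5158 0.0033 0.38  ] j [-12.  13.  84.   0.  84.  -6.] open 0.752 gf 0.0
  row [1.177, -0.306, 0.421, -0.01, -1.116, 0.014]
t 16.88 pos [0.5158 0.0033 0.38  ] j [-12.  13.  84.   0.  84.  -6.] open 0.752 gf 0.0
  row [0.96, -0.307, 0.207, -0.011, -0.782, 0.012]
```

Emit:
{"api": "step_arm", "payload": {
  "steps": [
    [0.96,-0.3,0.2,-0.01,-0.78,0.01,-0.5],
    [0.96,-0.3,0.2,-0.01,-0.78,0.01,-0.5],
    [0.96,-0.3,0.2,-0.01,-0.78,0.01,-0.5],
    [0.96,-0.3,0.2,-0.01,-0.78,0.01,-0.5],
    [0.96,-0.3,0.2,-0.01,-0.78,0.01,-0.5],
    [0.96,-0.3,0.2,-0.01,-0.78,0.01,-0.5],
    [0.96,-0.3,0.2,-0.01,-0.78,0.01,-0.5],
    [0.96,-0.3,0.2,-0.01,-0.78,0.01,-0.5]
  ]
}}

```text
time_s: 17.55
position: [0.4582, 0.3003, 0.3186]
tcp_rot: [[0.088, 0.994, -0.065], [0.813, -0.11, -0.572], [-0.576, -0.002, -0.817]]
force: [0.0, -0.2, -0.7]
opening: 0.747
grasp_force: 0.0
```

```bash
python3 - <<'E'
from h import *
T=np.array([.45,.266,.1225])
plan(T+.1*d,RG(40,1))
E
```

```text
t 17.55 pos [0.4582 0.3003 0.3186] j [ 35.  32.  72. -26. 100.  42.] open 0.747 gf 0.0
  row [0.366, -0.012, 0.279, 0.003, -0.329, 0.007]
```

Emit:
{"api": "step_arm", "payload": {
  "steps": [
    [0.36,-0.01,0.27,0,-0.33,0.01,-0.5],
    [0.36,-0.01,0.27,0,-0.33,0.01,-0.5],
    [0.36,-0.01,0.27,0,-0.33,0.01,-0.5],
    [0.36,-0.01,0.27,0,-0.33,0.01,-0.5],
    [0.36,-0.01,0.27,0,-0.33,0.01,-0.5],
    [0.36,-0.01,0.27,0,-0.33,0.01,-0.5],
    [0.36,-0.01,0.27,0,-0.33,0.01,-0.5]
  ]
}}

```text
time_s: 18.13
position: [0.4652, 0.3371, 0.1986]
tcp_rot: [[0.091, 0.992, -0.084], [0.64, -0.123, -0.758], [-0.763, 0.015, -0.647]]
force: [0.2, -0.8, 0.1]
opening: 0.748
grasp_force: 0.0
```

```bash
python3 - <<'E'
from h import *
T=np.array([.45,.266,.1225])
plan(T,RG(40,1))
c=cam("wrist");save(c,"w9");P=proj(c,T+.014*d);print(P)
hsv=cv2.cvtColor(c["im"],cv2.COLOR_BGR2HSV).astype(int);u,v=P.astype(int)
for vv in range(v-14,v+16,4): print(vv," ".join("%d/%d"%tuple(x) for x in hsv[vv,u-42:u+43:3,1:]))
E
```

```text
t 18.13 pos [0.4652 0.3371 0.1986] j [ 41.  48.  67. -32. 103.  52.] open 0.748 gf 0.0
  row [0.037, -0.025, 0.348, 0.004, -0.007, -0.021]
[310.04676933 231.78438921]
217 28/222 29/221 29/221 28/224 28/226 29/223 29/222 29/221 28/225 28/224 82/99 86/98 87/100 84/100 88/99 87/100 87/100 88/101 61/121 29/219 29/222 29/221 28/224 27/226 29/222 29/220 29/220 29/220 29/222
221 28/224 28/226 29/223 28/225 28/221 29/220 29/220 29/222 29/223 43/178 85/99 82/99 85/99 87/100 82/100 84/100 86/101 87/100 75/109 28/224 28/224 30/222 30/223 29/223 29/222 28/226 29/222 29/218 29/223
225 28/225 28/222 29/221 29/222 27/223 28/226 27/227 29/220 28/224 71/143 96/125 97/126 94/127 96/127 98/127 98/127 96/130 98/130 99/132 28/224 28/225 30/223 29/220 30/223 29/225 29/220 29/221 30/223 29/222
229 107/220 87/223 57/223 29/221 27/223 29/223 29/221 28/224 27/225 74/145 94/130 97/129 96/128 95/129 98/130 96/130 97/129 96/130 96/130 37/192 33/198 32/200 29/220 29/225 29/223 30/221 29/222 29/221 29/222
233 59/224 31/221 28/224 29/222 28/222 28/224 28/226 28/224 28/224 61/154 96/130 95/129 96/130 96/130 96/130 97/129 97/129 96/130 96/130 104/145 104/144 105/141 105/143 94/138 48/161 29/222 28/224 29/223 29/220
237 27/224 28/221 28/219 29/223 28/224 27/225 28/225 27/225 27/225 64/155 96/130 96/130 96/130 96/130 98/130 98/130 100/130 94/130 98/130 103/144 104/142 102/143 101/139 100/138 99/131 55/152 30/222 28/224 29/221
241 28/222 28/224 28/225 28/225 28/224 28/225 28/224 27/225 28/226 28/225 65/154 97/139 99/141 102/142 102/148 102/145 104/147 104/147 103/144 102/143 103/143 102/140 101/139 99/136 96/130 95/124 29/225 29/221 29/223
245 27/223 28/224 29/223 28/222 28/224 28/227 28/225 28/225 27/226 28/226 64/155 99/137 107/169 106/197 106/195 100/181 42/211 39/215 38/217 59/182 85/173 106/185 106/193 107/181 102/137 95/123 29/225 29/222 29/222
```

Emit:
{"api": "step_arm", "payload": {
  "steps": [
    [0.037,-0.025,0.06,0,0,-0.02,-0.5],
    [0.037,-0.025,0.12,0,0,-0.02,-0.5],
    [0.037,-0.025,0.19,0,0,-0.02,-0.5],
    [0.037,-0.025,0.26,0,0,-0.02,-0.5],
    [0.037,-0.025,0.33,0,0,-0.02,-0.5],
    [0.037,-0.025,0.345,0,0,-0.02,-0.5],
    [0.037,-0.025,0.345,0,0,-0.02,-0.5]
  ]
}}

```text
time_s: 18.77
position: [0.449, 0.266, 0.1219]
tcp_rot: [[0.074, 0.994, -0.087], [0.641, -0.114, -0.759], [-0.764, 0.0, -0.646]]
force: [0.9, 0.2, 0.1]
opening: 0.75
grasp_force: 0.0
```

Emit:
{"api": "step_arm", "payload": {
  "steps": [
    [0,0,0,0,0,0,1],
    [0,0,0,0,0,0,1],
    [0,0,0,0,0,0,1],
    [0,0,0,0,0,0,1],
    [0,0,0,0,0,0,1],
    [0,0,0,0,0,0,1],
    [0,0,0,0,0,0,1],
    [0,0,0,0,0,0,1]
  ]
}}

```text
time_s: 19.43
position: [0.4484, 0.2673, 0.1196]
tcp_rot: [[0.07, 0.994, -0.086], [0.641, -0.111, -0.76], [-0.765, -0.001, -0.644]]
force: [0.8, 1.0, -0.3]
opening: 0.248
grasp_force: 30.0
```

Emit:
{"api": "step_arm", "payload": {
  "steps": [
    [0,0,0,0,0,0,1],
    [0,0,0,0,0,0,1]
  ]
}}

```text
time_s: 19.6
position: [0.4484, 0.2672, 0.1196]
tcp_rot: [[0.071, 0.994, -0.086], [0.641, -0.111, -0.76], [-0.765, -0.002, -0.645]]
force: [-0.6, 0.6, -0.0]
opening: 0.248
grasp_force: 30.0
```

Emit:
{"api": "step_arm", "payload": {
  "steps": [
    [-0.06,0,-0.05,0,0,0,1],
    [-0.13,0,-0.11,0,0,0,1],
    [-0.2,0,-0.17,0,0,0,1],
    [-0.28,0,-0.23,0,0.1,0,1],
    [-0.36,0,-0.3,0,0.25,0,1],
    [-0.44,0,-0.37,0,0.4,0,1],
    [-0.51,0,-0.43,0,0.55,0,1],
    [-0.51,0,-0.43,0,0.55,0,1]
  ]
}}

```text
time_s: 20.27
position: [0.4516, 0.2664, 0.3291]
tcp_rot: [[0.109, 0.993, -0.035], [0.904, -0.114, -0.413], [-0.414, 0.014, -0.91]]
force: [0.2, -0.4, 0.3]
opening: 0.244
grasp_force: 30.0
```

```bash
python3 - <<'E'
from h import *
plan([.55,.05,.40],RG(90,1))
E
```

```text
t 20.27 pos [0.4516 0.2664 0.3291] j [ 30.  24.  79. -20.  91.  39.] open 0.244 gf 30.0
  row [-0.714, 0.411, 0.071, 0.017, 0.544, -0.002]
```

Emit:
{"api": "step_arm", "payload": {
  "steps": [
    [-0.72,0.41,0.06,0.015,0.54,0,1],
    [-0.72,0.41,0.06,0.015,0.54,0,1],
    [-0.72,0.41,0.06,0.015,0.54,0,1],
    [-0.72,0.41,0.06,0.015,0.54,0,1],
    [-0.72,0.41,0.06,0.015,0.54,0,1],
    [-0.72,0.41,0.06,0.015,0.54,0,1],
    [-0.72,0.41,0.06,0.015,0.54,0,1],
    [-0.72,0.41,0.06,0.015,0.54,0,1]
  ]
}}

```text
time_s: 20.93
position: [0.549, 0.0491, 0.395]
tcp_rot: [[0.118, 0.993, -0.015], [0.993, -0.118, -0.013], [-0.015, -0.013, -1.0]]
force: [0.2, 0.7, -1.3]
opening: 0.247
grasp_force: 30.0
```

```bash
python3 - <<'E'
from h import *
plan([.636,-.175,.38],RG(90,1))
E
```

```text
t 20.93 pos [0.549  0.0491 0.395 ] j [-6. 16. 78. -1. 87.  1.] open 0.247 gf 30.0
  row [-0.707, 0.377, 0.055, -0.017, 0.019, -0.004]
```

Emit:
{"api": "step_arm", "payload": {
  "steps": [
    [-0.71,0.38,0.05,-0.015,0.02,0,1],
    [-0.71,0.38,0.05,-0.015,0.02,0,1],
    [-0.71,0.38,0.05,-0.015,0.02,0,1],
    [-0.71,0.38,0.05,-0.015,0.02,0,1],
    [-0.71,0.38,0.05,-0.015,0.02,0,1],
    [-0.71,0.38,0.05,-0.015,0.02,0,1],
    [-0.71,0.38,0.05,-0.015,0.02,0,1],
    [-0.71,0.38,0.05,-0.015,0.02,0,1]
  ]
}}

```text
time_s: 21.6
position: [0.6368, -0.1733, 0.3792]
tcp_rot: [[0.115, 0.993, -0.005], [0.993, -0.115, 0.004], [0.003, -0.006, -1.0]]
force: [-0.3, 0.3, 0.0]
opening: 0.246
grasp_force: 30.0
```

```bash
cat > w10.py <<'E'
from wf import *
import sys
W,hsv,p=wf([(.6033,-.304),(.636,-.1865)],.171)
save(W,sys.argv[1])
v0=int(proj(W,p-[0,0,.171])[1]);u0=int(proj(W,p-[0,0,.171])[0])
for v in range(v0-24,v0+16,3): print(v," ".join("%d/%d"%tuple(b) for b in hsv[v,u0-34:u0+36:2,:2]))
print("start u",u0-34)
E
python3 w10.py w10
```

```text
tcp [ 0.6366 -0.1712  0.3806] z [-0.004  0.003 -1.   ] gf 30.0
pred foot px [320.3 221.3] cans px [[307.9, 295.9], [321.4, 213.6]]
col S/V [(191, 20, 31, 123), (193, 20, 31, 125), (195, 17, 32, 126), (197, 19, 21, 174), (199, 20, 22, 176), (201, 21, 20, 183), (203, 18, 20, 188), (205, 21, 22, 185), (207, 20, 21, 184), (209, 19, 22, 183), (211, 21, 20, 181), (213, 20, 21, 183), (215, 15, 61, 137), (217, 13, 129, 107), (219, 13, 132, 106), (221, 13, 132, 106), (223, 13, 130, 106), (225, 13, 132, 104), (227, 12, 131, 103), (229, 13, 130, 104), (231, 12, 130, 104)]
197 16/122 15/119 16/120 15/119 16/120 15/121 16/121 15/119 16/117 15/119 16/119 16/120 17/42 17/33 16/31 18/27 18/23 19/21 19/23 20/21 20/21 20/23 17/30 18/31 16/32 17/51 15/113 15/115 15/117 15/114 15/113 15/114 15/116 15/112 16/114
200 16/119 16/119 16/120 16/120 15/120 16/122 15/120 15/121 16/119 15/118 15/118 15/88 18/32 19/27 19/22 20/21 20/21 20/21 20/21 20/21 19/20 20/21 20/21 20/21 19/26 17/34 15/108 15/116 16/114 15/115 15/116 15/114 15/114 16/113 15/111
203 17/115 16/114 17/110 19/101 16/117 15/122 14/118 15/121 15/
[... 2123 characters left out ...]
16 16/116 17/109 16/116 13/132 14/134 13/132 13/134 12/129 13/132 12/126 12/129 13/129 13/131 12/131 13/130 13/130 13/129 16/112 18/104 17/109 16/116 16/115 16/114 17/111 16/112 16/112 16/111 16/112
233 18/32 27/15 25/19 19/44 15/119 18/105 16/116 16/115 17/109 16/115 13/134 13/134 13/134 13/132 12/130 13/136 12/131 14/131 14/129 14/128 12/132 13/129 13/127 13/127 16/113 17/114 16/112 16/112 16/113 16/114 16/111 16/112 16/112 16/110 16/111
236 18/19 15/40 25/18 21/35 15/119 16/116 16/115 16/113 17/108 17/121 13/129 13/132 13/135 13/132 13/129 13/131 13/130 14/134 13/128 12/129 13/133 13/127 13/129 13/129 16/117 16/112 16/112 16/114 16/115 17/106 16/109 16/113 16/111 16/112 16/111
start u 286
```

Emit:
{"api": "step_arm", "payload": {
  "steps": [
    [-0.047,0.012,0,0,0,0,1],
    [-0.047,0.012,0.1,0,0,0,1],
    [-0.047,0.012,0.2,0,0,0,1],
    [-0.047,0.012,0.27,0,0,0,1],
    [-0.047,0.012,0.34,0,0,0,1],
    [-0.047,0.012,0.4,0,0,0,1],
    [-0.047,0.012,0.42,0,0,0,1]
  ]
}}

```text
time_s: 22.28
position: [0.6374, -0.1859, 0.2527]
tcp_rot: [[0.112, 0.994, -0.006], [0.994, -0.112, 0.004], [0.003, -0.007, -1.0]]
force: [-0.3, 0.8, -2.7]
opening: 0.242
grasp_force: 30.0
```

Emit:
{"api": "step_arm", "payload": {
  "steps": [
    [0,0,0.05,0,0,0,1],
    [0,0,0.1,0,0,0,1],
    [0,0,0.15,0,0,0,1],
    [0,0,0.19,0,0,0,1],
    [0,0,0.215,0,0,0,1],
    [0,0,0.215,0,0,0,1]
  ]
}}

```text
time_s: 22.78
position: [0.6383, -0.1868, 0.1898]
tcp_rot: [[0.113, 0.994, -0.003], [0.994, -0.113, 0.003], [0.002, -0.004, -1.0]]
force: [0.3, 0.3, -2.4]
opening: 0.245
grasp_force: 30.0
```

Free of contact, with the foot about 10 mm above the can's floor: release and retreat.

Emit:
{"api": "step_arm", "payload": {
  "steps": [
    [0,0,0.01,0,0,0,0.3],
    [0,0,0.01,0,0,0,0.0],
    [0,0,0.01,0,0,0,-0.3],
    [0,0,0.01,0,0,0,-0.3],
    [0,0,0.01,0,0,0,-0.3],
    [0,0,-0.07,0,0,0,-0.3],
    [0,0,-0.17,0,0,0,-0.3],
    [0,0,-0.33,0,0,0,-0.3]
  ]
}}

```text
time_s: 23.45
position: [0.6373, -0.1868, 0.2818]
tcp_rot: [[0.114, 0.993, -0.007], [0.993, -0.114, 0.005], [0.004, -0.008, -1.0]]
force: [-0.3, -0.0, -1.1]
opening: 0.642
grasp_force: 0.0
```

Emit:
{"api": "step_arm", "payload": {
  "steps": [
    [0.1,0,-0.12,0,0,0,-0.3],
    [0.2,0,-0.24,0,0,0,-0.3],
    [0.4,0,-0.3,0,0,0,-0.3],
    [0.6,0,-0.3,0,0,0,-0.3],
    [0.8,0,-0.3,0,0,0,-0.3],
    [0.8,0,-0.3,0,0,0,-0.3],
    [0.8,0,-0.3,0,0,0,-0.3],
    [0.8,0,-0.3,0,0,0,-0.3]
  ]
}}

```text
time_s: 24.12
position: [0.6665, 0.0567, 0.3752]
tcp_rot: [[0.107, 0.994, 0.001], [0.994, -0.107, 0.004], [0.004, 0.001, -1.0]]
force: [-0.8, -1.2, 0.4]
opening: 0.648
grasp_force: 0.0
```

```bash
python3 - <<'E'
from h import *
s=read_state();print(s["position"],s["time_s"])
for n in("scene","side"):
    c=cam(n);save(c,n+"11");d0=cv2.absdiff(c["im"],load(n+"0")["im"]).max(2)
    for nm,x,y,L,fe in(("slim",.6375,-.1865,.185,.153),("broad",.495,-.2735,.19,.158),("bat",.6045,-.304,.2,.187)):
        t,f,r=[proj(c,[x,y,z]).round(0).astype(int) for z in(.009+L,.009+fe,.094)];print(n,nm,"top,bristle/ferrule,rim",t.tolist(),f.tolist(),r.tolist())
        for yy in range(t[1]-8,r[1]+4,4):
            xs=np.where(d0[yy,t[0]-25:t[0]+26]>25)[0];m=int(np.median(xs))+t[0]-25 if len(xs) else t[0]; print("  ",yy,(int(xs.min()+t[0]-25),int(xs.max()+t[0]-25),len(xs)) if len(xs) else None,c["im"][yy,m].tolist())
E
```

```text
[0.66654964 0.05665887 0.37521792] 24.1167
scene slim top,bristle/ferrule,rim [244, 172] [245, 183] [248, 205]
   164 (223, 269, 23) [72, 83, 93]
   168 (224, 269, 17) [38, 67, 100]
   172 (226, 269, 21) [19, 38, 63]
   176 (228, 269, 20) [26, 43, 63]
   180 (240, 250, 11) [17, 27, 36]
   184 (241, 251, 11) [17, 26, 35]
   188 (243, 252, 10) [44, 50, 58]
   192 (243, 252, 10) [45, 50, 57]
   196 (220, 252, 14) [45, 51, 59]
   200 (242, 252, 10) [40, 53, 71]
   204 (242, 253, 12) [21, 36, 65]
   208 (243, 253, 11) [21, 38, 63]
scene broad top,bristle/ferrule,rim [273, 124] [273, 135] [275, 158]
   116 (289, 298, 10) [13, 16, 19]
   120 (280, 298, 19) [23, 24, 27]
   124 (270, 298, 29) [18, 18, 21]
   128 (248, 298, 49) [18, 19, 22]
   132 (248, 298, 49) [21, 24, 26]
   136 (248, 298, 42) [28, 30, 31]
   140 (248, 298, 51) [25, 27, 29]
   144 (248, 298, 51) [32, 34, 35]
   148 (248, 297, 50) [28, 29, 30]
   152 (248, 298, 48) [33, 33, 36]
   156 (251, 298, 47) [20, 22, 25]
   160 (253, 298, 45) [19, 28, 40]
scene bat top,bristle/ferrule,rim [225, 133] [226, 138] [230, 171]
   125 (223,
[... 1390 characters left out ...]
5, 429, 25) [51, 54, 61]
   157 (405, 428, 13) [18, 39, 62]
   161 (405, 427, 20) [8, 34, 59]
   165 (400, 426, 25) [26, 44, 64]
side bat top,bristle/ferrule,rim [372, 93] [372, 99] [368, 141]
   85 None [65, 92, 117]
   89 (376, 385, 10) [79, 125, 162]
   93 (372, 374, 3) [19, 37, 56]
   97 (372, 384, 12) [20, 26, 43]
   101 (371, 384, 11) [1, 13, 34]
   105 (370, 383, 14) [4, 5, 30]
   109 (369, 382, 14) [21, 32, 45]
   113 (368, 382, 15) [4, 17, 36]
   117 (368, 382, 15) [16, 22, 36]
   121 (367, 381, 15) [7, 15, 29]
   125 (367, 380, 14) [16, 25, 42]
   129 (367, 379, 13) [41, 64, 85]
   133 (366, 378, 13) [36, 60, 83]
   137 (366, 378, 13) [37, 63, 86]
   141 (365, 376, 10) [40, 65, 86]
```

```bash
python3 -c "
from rig import *
print(hand_in())"
```

```text
the job is handed in; nothing more can be done
None
```

I handed the job in at about 24 s: the broad brush stands in the crock, and the bat and the slim brush each stand in their own slim can. In the last camera check all three sat at floor depth, handle down and nearly upright. The bat's first insertion caught its can's rim, with 43 N measured at the wrist; if the gripper's body took that load it breaks the 40 N limit, and I got no verdict back.

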